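# Hang the egg basket up to drain

## Robot

A 7-joint arm with a two-finger parallel gripper is mounted at the origin on a cart in front of the work surface, level with it; the furniture and walls round the work are solid. World frame = base frame: x ahead of the robot, y to its left, z up, the work surface at z = 0. Lengths are in mm, angles in rad, forces in N, time in s.
With the tool pointing down it reaches from about 425 to 800 mm from the base axis. Payload 8.3 kg.
Tool frame: the origin (TCP) lies between the finger pads; the fingertips stand 17 mm ahead of it and the grasp point (between the pads) lies 2 mm behind it (tip_extent is the distance from the TCP to the fingertips, in mm); x points along the fingers, y is the direction in which the jaws open and shut, and the axes are right-handed (so a half turn about x gives the same grasp; the last joint's range is limited). The gripper opens to 85 mm and grips with 20 to 120 N. Pads are 22 mm wide; open, the fingers measure 114 mm over their backs; the gripper's body (76 mm by 85 mm) begins 54 mm behind the grasp point. The pads swing forward as they close: fully open they stand 13 mm farther back than shut.
Start: joints at [-1.36, 0.383, 0.016, 1.37, -0.006, 1.388, -0.046], TCP at [168.942, 601.715, 215.579] pointing down, gripper open.
Joint ranges: [-2.95, 2.95], [-0.25, 2.06], [-1.52, 1.56], [0.18, 2.33], [-1.44, 4.58], [0.02, 2.06], [-3.01, 3.01]. Speed limits (rad/s): [2.39, 2.39, 3.01, 3.01, 3.14, 3.14, 3.14].

## Interface

Orientations are given as a rotation vector (axis times angle).
In Python, from workcell import read_state, snapshot, sign_off, tip_extent gives the robot as it stands. The module is installed in compiled form; this text tells all that it offers.
- The arm moves only by the tool send_rows, never from a script. Its argument "targets" is a list of rows, each an object of numbers: "claw": the opening in per cent of the stroke, from 0 (shut) to 100 (fully open); "x", "y", "z": the shift along the tool's x, y, z in mm; "twist": the turn about the tool's x in rad. A call has 1 to 20 rows; each row shifts and turns the pose as measured when the row begins, along the tool's axes as they then stand; what a row does not reach is not made up. A row lasts 1/12 s, in which the tool goes at most 41.7 mm and 7.16 degrees, less where a joint would pass 70% of its speed; a pose out of reach is approached as far as the arm can. A call is refused whole if a number of a shift passes 41.7 or a number of a turn 0.125, either way. A call with a gripper value outside its range is refused whole. The fingers move at their own pace and stop on an object; "force" is the grip in N (left out, the last holds). Time passes only in rows, so rows that do not move let the fingers close. It gives the time, the measured TCP pose, the force and the opening at its end, in the units of the state.
- read_state(): the state, without advancing time (a new reading comes with each control period).
- snapshot(name): name is "side" or "top"; returns a dict with "image" (384x512x3 uint8, blue, green, red), "mtx" (3x3 intrinsics, pixels), "T" (4x4, takes a point from camera to world coordinates). Camera axes: x right, y down, z forward; pixel columns grow to the right and rows downward; lengths in mm; the calibration is good to about 2 mm. A picture is of the moment at which its call begins. There is no depth.
- sign_off(): hands the job in, once; it reports no verdict.
The state is a dict: "clock": time; "joint_pos": joint angles; "qd": joint speeds; "joint_efforts": joint torques, N m; "tcp_pos": TCP position; "tcp_rot": TCP orientation; "contact_force": force on the tool from outside, world axes, zero at the start; "moment": the same for the moment, N m; "finger_gap": opening from 0.0 (shut) to 1.0 (fully open).
Only numpy, scipy, OpenCV 4.12 (cv2) and the standard library are available. Lean on these libraries where they do the work, as an engineer would, in place of code of your own. Each camera call takes 0.05 s, during which the arm holds its last target.

## Task

Flip the cooker's wire hanger over to the front until it lies on its stop, then lift the basket of boiled eggs out of the well and hang it squarely by its rear hook on the hanger's bar to drain. Its weight hangs off to one side of the hook, so let the bar take the load while you are still holding the handle, and let go slowly so that the basket settles back against the cooker without swinging off. Carry it level, keep all the eggs in it, and leave the egg cups, salt shaker and mug alone.

Things in the scene. Friction and masses are not known exactly. Their poses are not given: they have to be found in the camera images.
- cooker: Fixed steel countertop cooker, cold and drained. Origin: centre of its footprint on the worktop; x to its rear, y to its left, z up; offsets in mm. Body x -165..145, y +-95 (side handles to +-118). Open well in front: x -148..42, y +-76, floor z 30, rim z 132. Taller head behind: x 62..145, top z 217.
- rest_face (a point): Middle of the front face of the shoulder before the cooker's head, at (34, 0, 153) in the cooker's frame: a face 176 wide, z 127 to 179, against which the hung basket's rear feet lean.
- hanger (a joint): Flip-over hanger, a U of 8 mm steel bar hinged on the head's top, hinge line along the cooker's y. 0 rad: leaning 0.43 back past upright (folded); 0.43: upright; 2.0: level to the front over the well, on its hard stop. Friction hinge (about 0.03 N m, 1 N at the bar) that stays where left: push it over with a fingertip from behind, then press it down onto the stop.
- hanger_pivot (a point): Middle of the hanger's hinge line: (86, 0, 228) mm in the cooker's frame.
- bar_mid (a point): Middle of the hanger's cross bar (8 mm thick, 110 mm long between its two arms, along the cooker's y), 48 mm from the hinge line. With the hanger out it lies at (38, 0, 228) mm in the cooker's frame.
- basket: Loose wire basket standing in the well, 0.2 to 0.4 kg without the eggs. Origin: centre of its underside; x to its rear (hook side), y to its left, z up. Body x +-62, y +-59, 70 mm high; a wire handle arches over it from front to rear. Two rubber feet on the rear face at y +-35, z 16, stand 8 mm out. Its rear faces the cooker's rear.
- basket_grip (a point): Centre of the handle's black grip sleeve, basket frame (0, 0, 140) mm, right over the basket's middle: 72 mm long in x, 18 mm wide in y, 18 mm high. Pinch it from above across y.
- hook_seat (a point): Where the bar's centre line lies in the hook when hung: basket frame (80, 0, 83) mm. The hook (y +-25, middle of the rear rim) opens downward: gap of 22 mm from x 62 to the tongue at x 84; underside of its top z 87; flared tongue tip at x 91, z 56. Hung well, the basket leans about 0.1 rad, front lower.
- egg_1: Brown boiled egg, 57 x 43 mm, 60 g, loose in the basket; origin at its centre.
- egg_2: Brown boiled egg like egg_1; origin at its centre.
- egg_3: Brown boiled egg like egg_1; origin at its centre.
- egg_cup_a: White egg cup, 52 mm across, 58 mm high, on the worktop; origin under its centre. To be left alone.
- egg_cup_b: White egg cup like egg_cup_a. To be left alone.
- salt_shaker: Small glass shaker, 44 mm across, 90 mm high; origin under its centre. To be left alone.
- mug: White dotted mug, 82 mm across, 91 mm high, handle to its side; origin under its centre. To be left alone.
There are look-alikes about, which are no part of the job. What is shaped like the egg_1 but blue or yellow is not meant.

How it is judged (in metres and radians):
On the way, in this order (a step that is already met when the one before it is completed fails the run):
1. the hanger is flipped to the front onto its stop (past 1.9 rad) with the basket still in the well (value of joint hanger above 1.9 rad and z of basket in the frame of cooker below 0.05 m), for 0.2 s.
2. the basket is lifted clear of the well (underside above its rim, 132 mm) (z of basket in the frame of cooker above 0.135 m), for 0.1 s.
3. the hook is over the bar and the bar carries at least 1.5 N while the handle is still held (contact force between hanger and basket above 1.5 N and contact force between the fingers and basket above 1 N and x of hook_seat in the frame of cooker between 0.03 and 0.06 m and z of hook_seat in the frame of cooker between 0.22 and 0.236 m), for 0.2 s.
At the end, for the whole second after the job is handed in: Hanger out on its stop (past 1.9 rad); its bar inside the hook (seat within 9 mm of the bar's line) and carrying the basket (over 1.5 N); basket leaning under 0.25 rad, within 0.2 rad of square to the cooker, at rest (0.02 m/s, 0.15 rad/s), released, all three eggs in it (value of joint hanger above 1.9 rad and contact force between hanger and basket above 1.5 N and x of hook_seat in the frame of cooker between 0.03 and 0.048 m and z of hook_seat in the frame of cooker between 0.22 and 0.234 m and angle between basket's own z axis and vertical below 0.25 rad and angle between the y axis of basket and the y axis of cooker, either way round below 0.2 rad and linear speed of basket below 0.02 m/s and angular speed of basket below 0.15 rad/s and contact force between the fingers and basket below 0.1 N and z of egg_1 in the frame of basket between 0 and 0.07 m and z of egg_2 in the frame of basket between 0 and 0.07 m and z of egg_3 in the frame of basket between 0 and 0.07 m and horizontal distance between each of egg_1, egg_2, egg_3 and basket below 0.075 m); the robot touches nothing.
It fails at once if the basket is tipped more than 0.5 rad (angle between basket's own z axis and vertical above 0.5 rad).
It fails at once if the basket falls or swings fast (turns faster than 3 rad/s) (angular speed of basket above 3 rad/s).
It fails at once if an egg cup, the salt shaker or the mug is shifted more than 20 mm (distance of any of egg_cup_a, egg_cup_b, salt_shaker, mug from where it was at the start of the episode above 0.02 m).
It also fails if it takes over 69 s, if anything falls off the work surface, if the arm or the gripper's body presses on something with over 40 N, if the wrist force passes 120 N, or if a joint passes its speed limit or range.

## Working session

There is one attempt and no reset: what is moved stays moved. The work goes in short steps, Python scripts to look and compute and a tool call to move; the robot and the scene stay as the last step left them, time stands still between calls to the robot, and variables do not carry over. Pictures are saved under pics/ and viewed, and the job is handed in when it is done.

Besides the shell and the picture viewer there is one more tool, called after "Emit:" as name(argument=value, ...) on one line, values as JSON. send_rows: Moves the arm, as the interface text tells. Its arguments: {"type":"object","properties":{"targets":{"type":"array"},"force":{"type":"number"}},"required":["targets"]}

```bash
ls; mkdir -p pics
python3 - <<'E'
from workcell import *
import cv2
print(read_state(), tip_extent if not callable(tip_extent) else tip_extent())
for n in ("side","top"):
    s=snapshot(n); cv2.imwrite(f"pics/{n}0.png",s["image"]); print(s["mtx"],s["T"])
E
```

```text
pics
{'clock': 0.0, 'joint_pos': array([-1.35989358,  0.38423579,  0.01639575,  1.37116278, -0.00627138,
        1.38822624, -0.04650541]), 'qd': array([ 0.00138177,  0.00030621, -0.00019917,  0.00115136,  0.00121176,
       -0.00116775, -0.00017159]), 'joint_efforts': array([-5.01945469e-04, -6.27609444e+01,  8.44391808e-01, -3.71814466e+01,
        1.66299404e-02,  1.43963701e-02,  1.26588847e-05]), 'tcp_pos': array([168.83819228, 601.19580391, 214.57667164]), 'tcp_rot': array([ 0.21334173,  1.56029097, -0.21644753]), 'contact_force': array([ 0.55200138, -0.08057633, -0.1870756 ]), 'moment': array([ 0.05309388,  0.00101693, -0.0220727 ]), 'finger_gap': 0.9995388951425503} 17.0
[[415.12723224   0.         254.00054168]
 [  0.         415.12723224 193.61349376]
 [  0.           0.           1.        ]] [[-9.18511670e-01 -2.76223928e-01  2.82907499e-01  1.62057023e+02]
 [-3.94880207e-01  6.04383133e-01 -6.91947000e-01  9.14697662e+02]
 [ 2.01477979e-02 -7.47275966e-01 -6.64208323e-01  9.93560429e+02]
 [ 0.00000000e+00  0.00000000e+00  0.00000000e+00  1.00000000e+00]]
[[485.23641559   0.         252.81309366]
 [  0.         485.23641559 190.68266113]
 [  0.           0.           1.        ]] [[ 1.39457730e-01 -8.79983651e-01  4.54070827e-01 -1.86357937e+02]
 [-9.90225212e-01 -1.22838153e-01  6.60667722e-02 -2.63658997e+01]
 [-2.36045740e-03 -4.58845903e-01 -8.88512727e-01  1.47194861e+03]
 [ 0.00000000e+00  0.00000000e+00  0.00000000e+00  1.00000000e+00]]
```

View pics/side0.png

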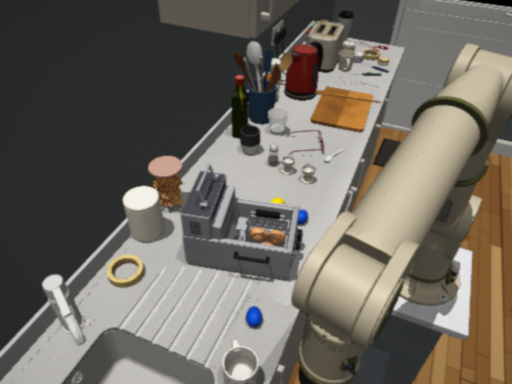

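View pics/top0.png

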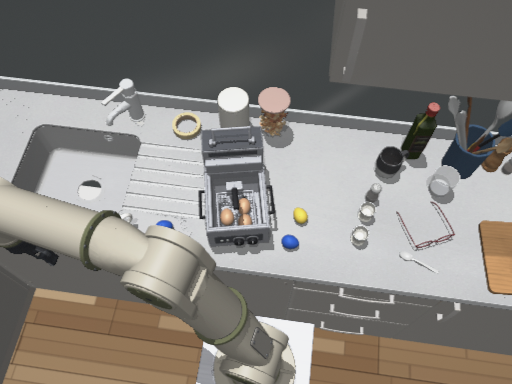

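```bash
cat > h.py <<'E'
import numpy as np, cv2
from scipy.spatial.transform import Rotation as R
from workcell import *
def proj(s,P):
    P=np.atleast_2d(P).astype(float); T=np.linalg.inv(s["T"]); c=P@T[:3,:3].T+T[:3,3]
    u=c@s["mtx"].T; return u[:,:2]/u[:,2:]
def ray(s,uv,z):
    d=s["T"][:3,:3]@np.linalg.inv(s["mtx"])@np.array([uv[0],uv[1],1.]); o=s["T"][:3,3]
    return o+d*(z-o[2])/d[2]
def crop(s,x0,y0,x1,y1,k,fn,pts=None):
    im=cv2.resize(s["image"][y0:y1,x0:x1],None,fx=k,fy=k,interpolation=cv2.INTER_CUBIC)
    for u in ([] if pts is None else pts):
        cv2.circle(im,tuple(int(round(v)) for v in ((u[0]-x0+.5)*k-.5,(u[1]-y0+.5)*k-.5)),2,(0,255,0),-1)
    for x in range((x0+19)//20*20,x1,20): cv2.putText(im,str(x),((x-x0)*k,10),0,.35,(0,255,255)); cv2.line(im,((x-x0)*k,12),((x-x0)*k,18),(0,255,255))
    for y in range((y0+19)//20*20,y1,20): cv2.putText(im,str(y),(0,(y-y0)*k+4),0,.35,(0,255,255)); cv2.line(im,(24,(y-y0)*k),(30,(y-y0)*k),(0,255,255))
    cv2.imwrite(fn,im)
E
python3 - <<'E'
from h import *
s=snapshot("side"); t=snapshot("top")
crop(s,170,150,320,285,5,"pics/s1.png"); crop(t,190,115,290,255,4,"pics/t1.png")
E
```

```text
(no output)
```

View pics/s1.png

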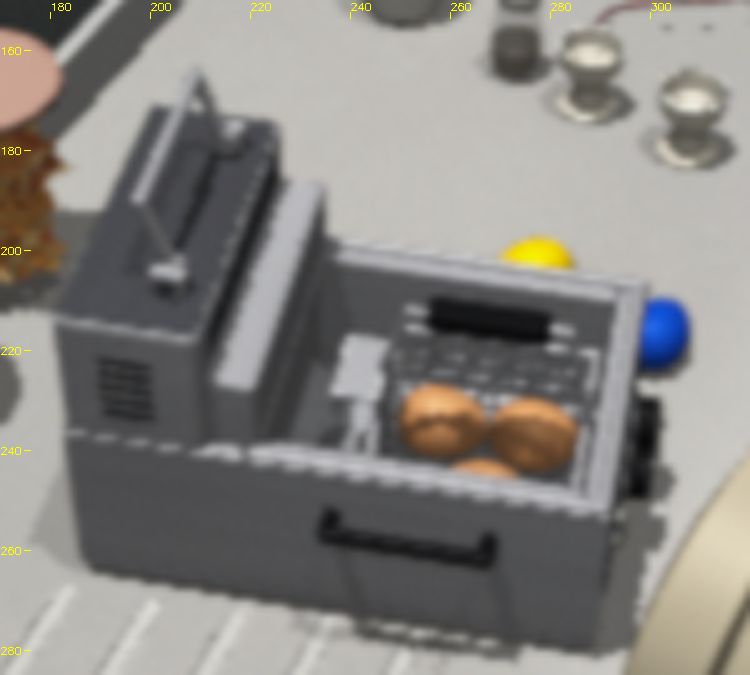

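View pics/t1.png

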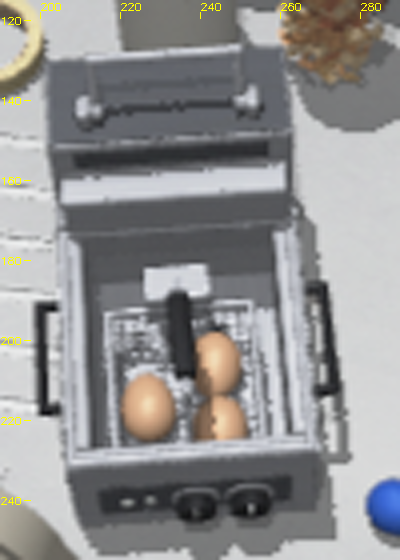

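```bash
cat > fit.py <<'E'
from h import *
from scipy.optimize import least_squares
s=snapshot("side"); t=snapshot("top")
obs=[(s,(-165,95,132),(291,252.4)),(s,(-165,-95,132),(299,207.4)),(s,(-165,95,0),(288.4,280)),(s,(145,95,0),(188,264.4)),
(s,(145,'w',217),(181,213)),(s,(62,'w',217),(209,218)),(s,(145,'-w',217),(200,171)),
(s,(106,55,271.6),(197.6,189.4)),(s,(106,-55,271.6),(209,164.4)),(s,(86,55,228),(203.5,205)),(s,(86,-55,228),(215,176)),
(t,(-165,95,132),(207.5,230)),(t,(-165,-95,132),(270.5,225)),(t,(86,55,228),(212.5,142)),(t,(86,-55,228),(252,140)),
(t,(62,'w',217),(202.5,152)),(t,(62,'-w',217),(263,147))]
def pts(p):
    o=[]
    for v,c,_ in obs:
        c=np.array([{'w':p[3],'-w':-p[3]}.get(q,q) for q in c],float)
        o.append((v,np.array([p[0],p[1],0])+R.from_euler('z',p[2]).apply(c)))
    return o
def res(p): return np.ravel([proj(v,P)[0]-np.array(u[2]) for (v,P),u in zip(pts(p),obs)])
r=least_squares(res,[600,0,0,88],loss='soft_l1'); print(r.x); print(res(r.x).reshape(-1,2).round(1))
np.save("cooker.npy",r.x)
P=pts(r.x)
crop(s,170,150,320,285,5,"pics/s2.png",[proj(v,q)[0] for v,q in P if v is s]); crop(t,190,115,290,255,4,"pics/t2.png",[proj(v,q)[0] for v,q in P if v is t])
E
python3 fit.py
```

```text
[5.24015578e+02 1.33792345e+02 2.23284127e-01 9.34878253e+01]
[[ 1.2 -1.2]
 [ 0.3 -3.1]
 [ 0.1  0.8]
 [-1.7 -0.2]
 [-1.7 -0.8]
 [ 0.5 -1.4]
 [-1.1 -1.4]
 [-1.6  0. ]
 [-1.9  0.1]
 [ 0.9 -2.4]
 [-0.4  1.3]
 [-0.8  2.1]
 [-0.3  2.1]
 [ 1.3  0.7]
 [-2.1  0.1]
 [-0.7  0.2]
 [ 0.1  0.8]]
```

View pics/s2.png

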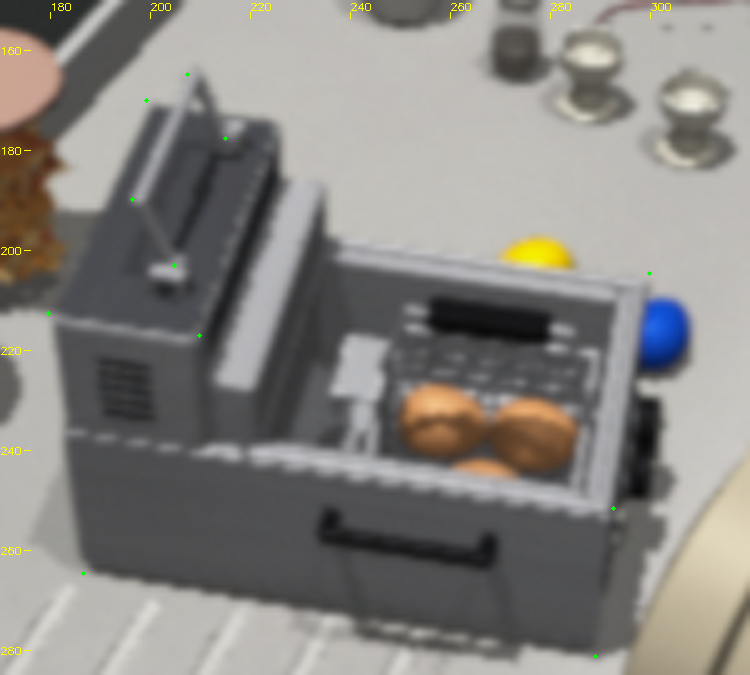

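View pics/t2.png

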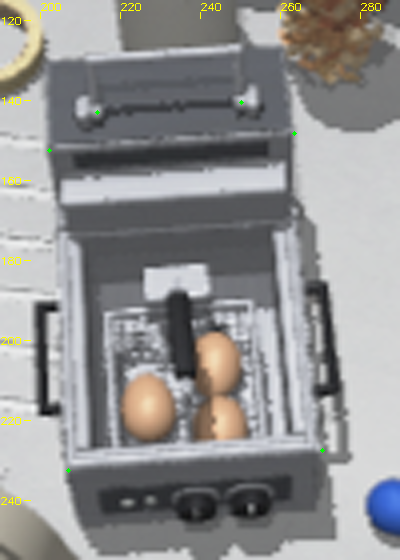

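```bash
cat > ov.py <<'E'
from h import *
import sys
def toW(p,c): return np.array([p[0],p[1],0])+R.from_euler('z',p[2]).apply(np.atleast_2d(np.array(c,float)))
def rect(x0,x1,y,z): return [(x0,y,z),(x1,y,z),(x1,-y,z),(x0,-y,z),(x0,y,z)]
def lines(w=93,ang=0.):
    bx=86-48*np.sin(ang-.43); bz=228+48*np.cos(ang-.43)
    return [rect(-148,42,76,132),rect(62,145,w,217),rect(-165,145,95,0),[(34,88,127),(34,88,179),(34,-88,179),(34,-88,127)],
      [(86,55,228),(bx,55,bz),(bx,-55,bz),(86,-55,228)]]
def overlay(s,p,L,x0,y0,x1,y1,k,fn):
    im=cv2.resize(s["image"][y0:y1,x0:x1],None,fx=k,fy=k,interpolation=cv2.INTER_CUBIC)
    for l,c in zip(L,[(0,255,0),(0,0,255),(255,255,0),(255,0,255),(0,255,255),(255,255,255),(0,128,255)]):
        u=(proj(s,toW(p,l))-[x0,y0]+.5)*k-.5
        cv2.polylines(im,[np.round(u*8).astype(np.int32)],False,c,1,cv2.LINE_AA,3)
    for x in range((x0+9)//10*10,x1,10): cv2.putText(im,str(x),((x-x0)*k,10),0,.35,(0,255,255))
    for y in range((y0+9)//10*10,y1,10): cv2.putText(im,str(y),(0,(y-y0)*k+4),0,.35,(0,255,255))
    cv2.imwrite(fn,im)
E
python3 - <<'E'
from ov import *
p=np.load("cooker.npy")
overlay(snapshot("side"),p,lines(),175,160,305,285,6,"pics/s3.png");overlay(snapshot("top"),p,lines(),190,120,285,220,6,"pics/t3.png")
E
```

```text
(no output)
```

View pics/s3.png

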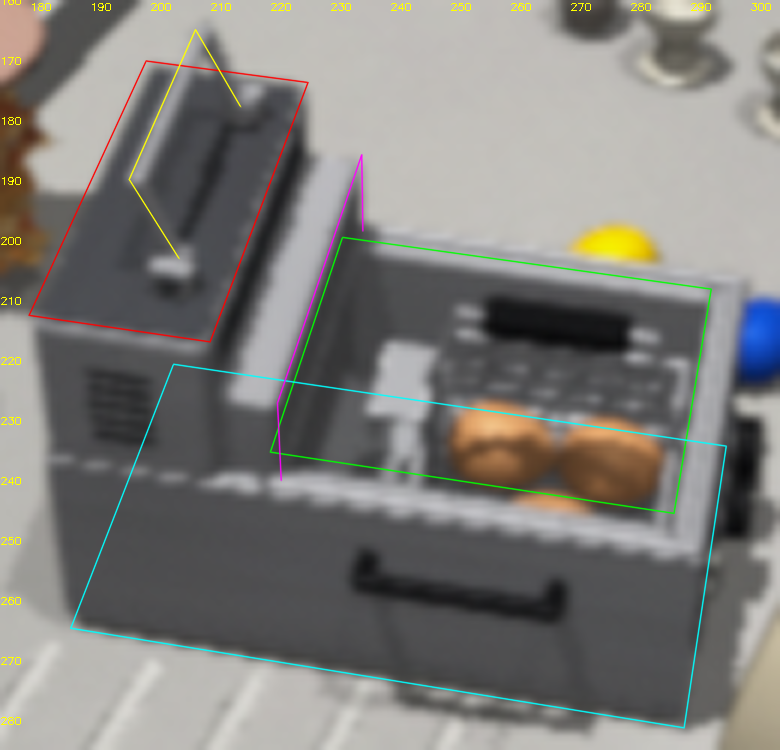

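View pics/t3.png

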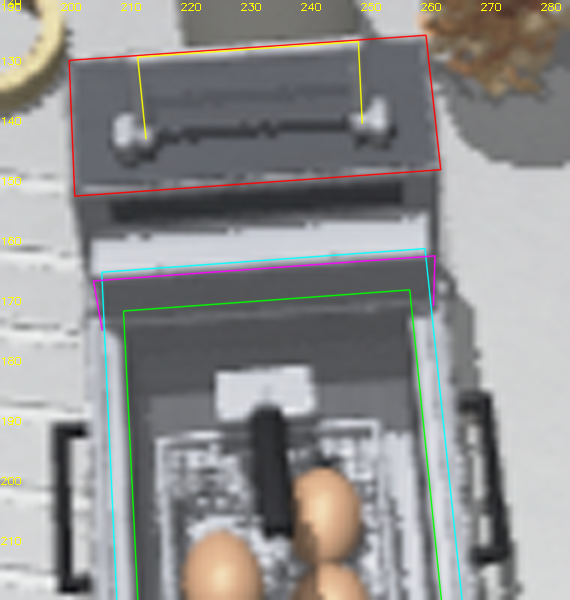

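```bash
cat > fit2.py <<'E'
from ov import *
from scipy.optimize import least_squares
s=snapshot("side"); t=snapshot("top")
obs=[(s,(-148,76,132),(286.3,247.2)),(s,(-148,-76,132),(294.2,208.3)),(s,(-165,95,0),(288.3,280.3)),(s,(145,95,0),(187,262)),
(s,(145,'w',217),(181.3,213.3)),(s,(62,'w',217),(209.2,217.5)),(s,(62,'-w',217),(225.8,173.8)),(s,(145,'-w',217),(200.8,171.7)),
(s,(34,88,179),(220.8,227.8)),(s,(34,-88,179),(234.5,185.8)),
(s,(106,55,271.6),(198.3,190)),(s,(106,-55,271.6),(209,165.5)),
(t,(-148,76,132),(210.5,227)),(t,(-148,-76,132),(264.3,222.5)),(t,(86,58,228),(212,142)),(t,(86,-58,228),(252,139.7)),
(t,(62,'w',217),(203,152.8)),(t,(62,'-w',217),(263,148.7)),(t,(145,'w',217),(201.3,130.3)),(t,(145,'-w',217),(260.8,126.3)),
(t,(34,88,179),(205.5,165)),(t,(34,-88,179),(261.3,161.2))]
def res(p,sel=obs): 
    o=[]
    for v,c,u in sel:
        c=np.array([{'w':p[3],'-w':-p[3]}.get(q,q) for q in c],float)
        o.append(proj(v,toW(p,c))[0]-np.array(u))
    return np.ravel(o)
for sel in (obs,[o for o in obs if o[0] is s],[o for o in obs if o[0] is t]):
    r=least_squares(res,[600,0,0,88],loss='soft_l1',args=(sel,)); print(r.x); 
    if sel is obs: p=r.x; print(res(p).reshape(-1,2).round(1))
np.save("cooker.npy",p)
overlay(s,p,lines(p[3]),175,160,305,285,6,"pics/s4.png");overlay(t,p,lines(p[3]),190,120,290,220,6,"pics/t4.png")
E
python3 fit2.py
```

```text
[522.15578608 134.57063682   6.49779956  92.72639687]
[[ 0.8 -1.4]
 [-0.5  0.1]
 [ 0.4  1.3]
 [-0.4  2.2]
 [-1.6 -1.3]
 [ 0.6 -0.9]
 [ 0.8 -0.2]
 [-1.2 -1.9]
 [ 0.2 -0.9]
 [ 1.  -0.2]
 [-1.9 -0.4]
 [-1.2 -0.9]
 [ 1.5 -0.3]
 [-1.7  0.7]
 [ 0.7  1.1]
 [-1.2  0.9]
 [-1.2 -0.4]
 [-0.3 -0.2]
 [-0.2 -0.5]
 [-0.3 -0.3]
 [-0.7  1.6]
 [ 0.5  1.6]]
[5.20811832e+02 1.36049696e+02 2.13798566e-01 9.33303868e+01]
[523.58911717 133.50423254  37.91709678  92.25303186]
```

View pics/s4.png

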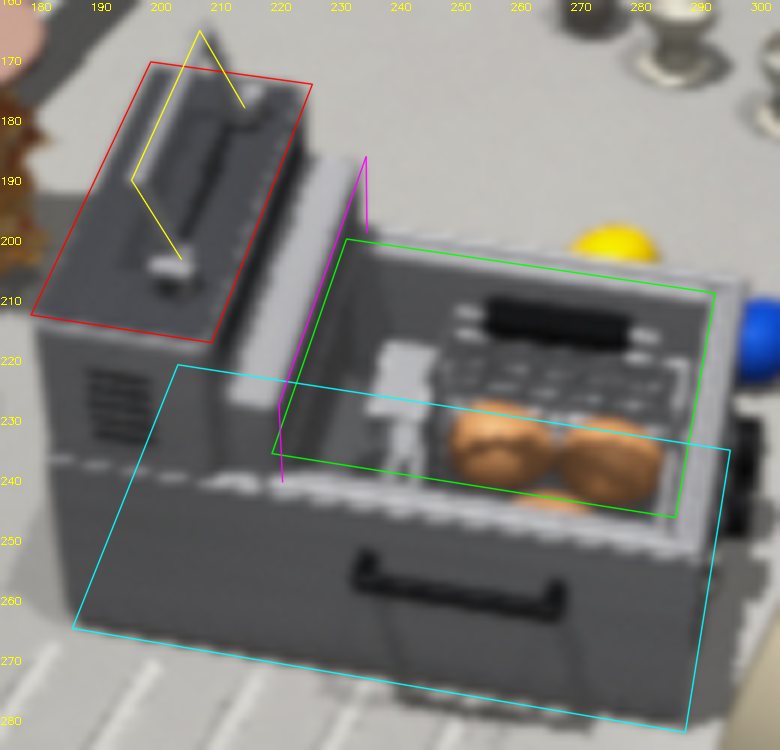

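View pics/t4.png

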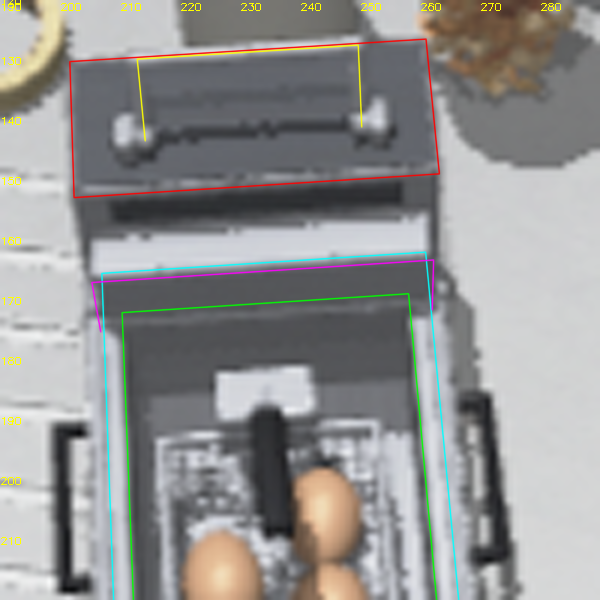

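Run:
```python
from ov import *
p=np.load("cooker.npy"); p[2]-=2*np.pi; np.save("cooker.npy",p); print(p)
s=snapshot("side"); t=snapshot("top")
Ri=R.from_euler('z',-p[2])
for n,v,l in(("s",s,[(268,213.7),(256,212.3),(280,215.5)]),("t",t,[(235.5,198.7),(234.5,188.5),(236.7,208.5)])):
  for u in l:
    w=ray(v,u,170); print(n,w.round(1),Ri.apply(w-[p[0],p[1],0]).round(1))
st=read_state(); print(R.from_rotvec(st["tcp_rot"]).as_matrix().round(3)); 
for n,c in(("pivot",(86,0,228)),("bar0",(106,0,271.6)),("barout",(38,0,228)),("rest",(34,0,153)),("behind",(150,0,271))): print(n,toW(p,c).round(1))
```

```text
[5.22155786e+02 1.34570637e+02 2.14614252e-01 9.27263969e+01]
s [442.9 119.  170. ] [-80.8   1.7 170. ]
s [476.1 127.9 170. ] [-46.5   3.2 170. ]
s [409.3 111.7 170. ] [-115.2    1.7  170. ]
t [445.1 118.  170. ] [-78.8   0.2 170. ]
t [478.7 126.4 170. ] [-44.2   1.3 170. ]
t [413.5 109.5 170. ] [-111.5   -1.4  170. ]
[[-0.     0.27   0.963]
 [-0.     0.963 -0.27 ]
 [-1.    -0.    -0.   ]]
pivot [[606.2 152.9 228. ]]
bar0 [[625.7 157.1 271.6]]
barout [[559.3 142.7 228. ]]
rest [[555.4 141.8 153. ]]
behind [[668.7 166.5 271. ]]
```

Run:
```python
from ov import *
s=snapshot("side"); t=snapshot("top")
def tri(us,ut):
    A=[];b=[]
    for v,u in((s,us),(t,ut)):
        d=v["T"][:3,:3]@np.linalg.inv(v["mtx"])@np.array([u[0],u[1],1.]); d/=np.linalg.norm(d); M=np.eye(3)-np.outer(d,d); A.append(M); b.append(M@v["T"][:3,3])
    return np.linalg.lstsq(np.vstack(A),np.hstack(b),rcond=None)[0].round(0)
print("canister top",tri((141,197),(233,99)),"noodle jar top",tri((166,167),(274,101)),"faucet top",tri((57,285),(128,87)))
st=read_state(); p=np.load("cooker.npy")
def rel(c,tip=0):
    w=toW(p,c)[0]+[0,0,tip]; return w
print(rel((140,0,267)))
```

```text
canister top [828. 188. 147.] noodle jar top [827.  48. 163.] faucet top [814. 547. 165.]
[658.94399284 164.38651328 267.        ]
```

Emit:
send_rows(targets=[{"claw": 0,"x": -35,"y": 0,"z": 0,"twist": -0.12},{"claw": 0,"x": -35,"y": 0,"z": 0,"twist": -0.12},{"claw": 0,"x": -35,"y": 0,"z": 0,"twist": -0.12},{"claw": 0,"x": -25,"y": 0,"z": 0,"twist": -0.12},{"claw": 0,"x": 0,"y": 0,"z": 0,"twist": 0}], force=40)

```text
clock: 1.12
tcp_pos: [168.2, 599.4, 347.2]
tcp_rot: [-0.185, 1.566, 0.173]
contact_force: [-0.1, 0.7, 1.3]
finger_gap: 0.303
```

```bash
cat > st.py <<'E'
from ov import *
def st(tgt=None):
    s=read_state(); p=np.load("cooker.npy"); Ri=R.from_euler('z',-p[2])
    M=R.from_rotvec(s["tcp_rot"]).as_matrix()
    c=Ri.apply(s["tcp_pos"]-[p[0],p[1],0])
    print("t %.2f"%s["clock"],"cooker tcp",c.round(1),"world",s["tcp_pos"].round(1),"yaw err(cooker-tool)",round(p[2]-np.arctan2(-M[0,1],M[1,1]),4),"xaxis",M[:,0].round(3),"F(cooker)",Ri.apply(s["contact_force"]).round(1),"gap",round(s["finger_gap"],3))
    if tgt is not None:
        w=toW(p,tgt)[0]; print("tool shift needed",(M.T@(w-s["tcp_pos"])).round(1))
    return s,p
if __name__=="__main__":
    import sys; a=[float(v) for v in sys.argv[1:4]]; s,_=st(a if len(a)==3 else None); print(s["joint_pos"].round(2))
E
python3 st.py 142 0 330
```

```text
t 1.12 cooker tcp [-246.8  529.6  347.2] world [168.2 599.4 347.2] yaw err(cooker-tool) -0.0133 xaxis [-0.002 -0.008 -1.   ] F(cooker) [0.1 0.7 1.3] gap 0.303
tool shift needed [  20.  -534.5  381.8]
[-1.32  0.37 -0.05  1.1   0.02  1.68  0.44]
```

Emit:
send_rows(targets=[{"claw": 0,"x": 0,"y": -33,"z": 24,"twist": 0.013},{"claw": 0,"x": 0,"y": -33,"z": 24,"twist": 0},{"claw": 0,"x": 0,"y": -33,"z": 24,"twist": 0},{"claw": 0,"x": 0,"y": -33,"z": 24,"twist": 0},{"claw": 0,"x": 0,"y": -33,"z": 24,"twist": 0},{"claw": 0,"x": 0,"y": -33,"z": 24,"twist": 0},{"claw": 0,"x": 0,"y": -33,"z": 24,"twist": 0},{"claw": 0,"x": 0,"y": -33,"z": 24,"twist": 0},{"claw": 0,"x": 0,"y": -33,"z": 24,"twist": 0},{"claw": 0,"x": 0,"y": -33,"z": 24,"twist": 0},{"claw": 0,"x": 0,"y": -33,"z": 24,"twist": 0},{"claw": 0,"x": 0,"y": -33,"z": 24,"twist": 0},{"claw": 0,"x": 0,"y": -33,"z": 24,"twist": 0},{"claw": 0,"x": 0,"y": 0,"z": 0,"twist": 0}])

```text
clock: 2.28
tcp_pos: [570.7, 238.6, 343.4]
tcp_rot: [-0.172, 1.569, 0.164]
contact_force: [0.8, -1.5, -0.1]
finger_gap: -0.002
```

```bash
python3 st.py 142 0 330
```

```text
t 2.28 cooker tcp [ 69.6  91.3 343.4] world [570.7 238.6 343.4] yaw err(cooker-tool) 0.0009 xaxis [-0.004 -0.006 -1.   ] F(cooker) [ 0.4 -1.7 -0.1] gap -0.002
tool shift needed [ 13.4 -91.2  72.6]
[-0.62  0.36  0.25  1.13 -0.08  1.66  1.39]
```

Emit:
send_rows(targets=[{"claw": 0,"x": 0,"y": -25,"z": 20,"twist": 0},{"claw": 0,"x": 0,"y": -25,"z": 20,"twist": 0},{"claw": 0,"x": 0,"y": -25,"z": 20,"twist": 0},{"claw": 0,"x": 0,"y": -22,"z": 18,"twist": 0},{"claw": 0,"x": 0,"y": 0,"z": 0,"twist": 0},{"claw": 0,"x": 0,"y": 0,"z": 0,"twist": 0}])

```text
clock: 2.78
tcp_pos: [672.1, 154.1, 338.6]
tcp_rot: [-0.166, 1.574, 0.156]
contact_force: [0.6, 1.0, 0.6]
finger_gap: -0.002
```

```bash
python3 st.py 142 0 270
python3 - <<'E'
from ov import *
crop(snapshot("side"),150,60,320,220,4,"pics/s5.png"); crop(snapshot("top"),170,60,330,220,4,"pics/t5.png")
E
```

```text
t 2.78 cooker tcp [150.7 -12.9 338.6] world [672.1 154.1 338.6] yaw err(cooker-tool) 0.0097 xaxis [-0.009 -0.008 -1.   ] F(cooker) [0.8 0.8 0.6] gap -0.002
tool shift needed [68.6 13.2 -8.1]
[-0.42  0.55  0.29  0.88 -0.15  1.74  1.58]
```

View pics/s5.png

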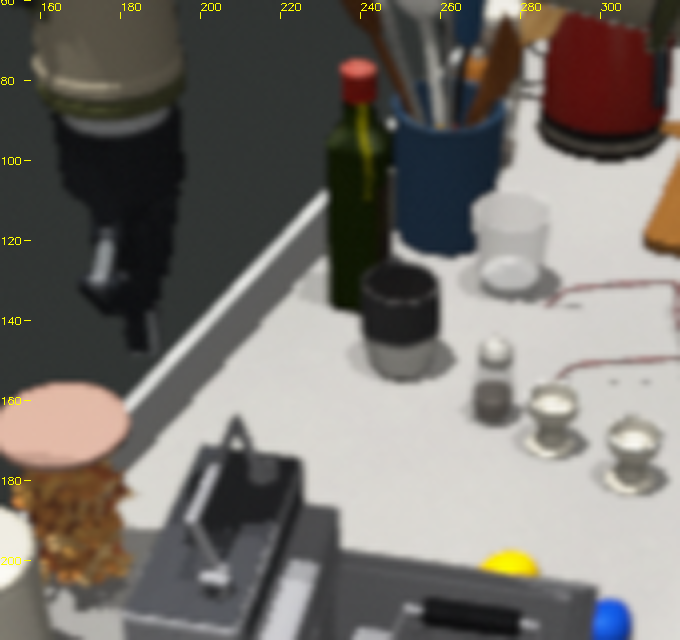

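View pics/t5.png

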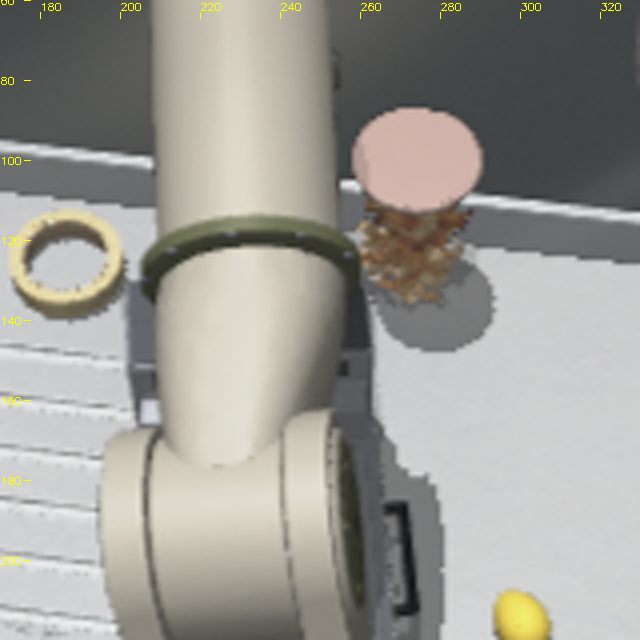

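Emit:
send_rows(targets=[{"claw": 0,"x": 25,"y": 7,"z": -2,"twist": -0.01},{"claw": 0,"x": 25,"y": 6,"z": -2,"twist": 0},{"claw": 0,"x": 20,"y": 0,"z": 0,"twist": 0},{"claw": 0,"x": 0,"y": 0,"z": 0,"twist": 0},{"claw": 0,"x": 0,"y": 0,"z": 0,"twist": 0}])

```text
clock: 3.3
tcp_pos: [660.6, 173.4, 270.1]
tcp_rot: [-0.177, 1.568, 0.174]
contact_force: [-0.1, 0.8, 1.4]
finger_gap: -0.0
```

```bash
python3 st.py 59 0 265
python3 - <<'E'
from ov import *
s=snapshot("side"); r=read_state(); print(proj(s,r["tcp_pos"]+[0,0,-17]))
crop(s,150,90,280,220,5,"pics/s6.png")
E
```

```text
t 3.30 cooker tcp [143.5   8.4 270.1] world [660.6 173.4 270.1] yaw err(cooker-tool) -0.0091 xaxis [-0.004 -0.003 -1.   ] F(cooker) [0.1 0.8 1.4] gap -0.0
tool shift needed [  5.5  -7.6 -84.6]
[-0.46  0.52  0.27  1.08 -0.13  1.57  1.57]
[[188.71222469 181.92506018]]
```

View pics/s6.png

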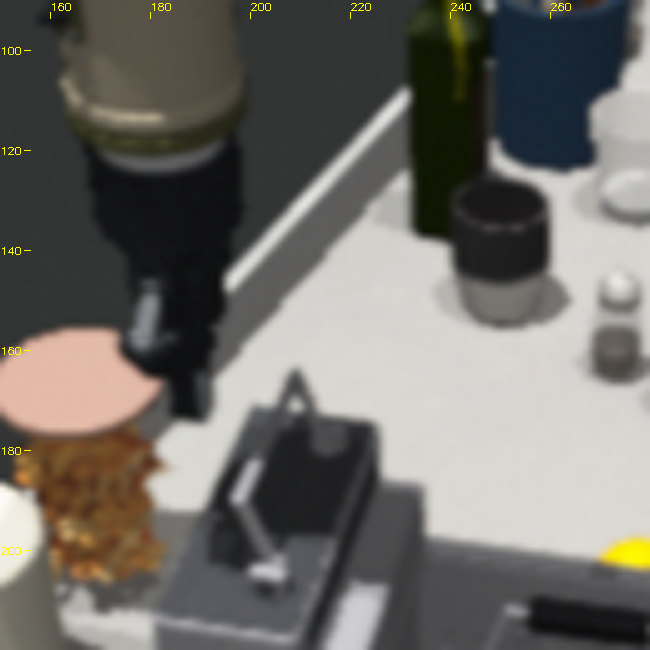

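Run:
```python
from ov import *
s=snapshot("side"); 
print(proj(s,[[672,154,338.6-17],[672,154,338.6],[660.6,173.4,270],[660.6,173.4,290]]))
r=read_state(); print(r["tcp_pos"],r["clock"],tip_extent)
crop(s,170,130,230,220,9,"pics/s7.png",proj(s,[r["tcp_pos"],r["tcp_pos"]-[0,0,17]]))
```

```text
[[186.52819403 157.01549704]
 [185.96773159 151.87205373]
 [188.22418299 177.13464263]
 [187.59410021 171.4062454 ]]
[661.27565658 173.00547978 270.6306726 ] 3.4 17.0
```

View pics/s7.png

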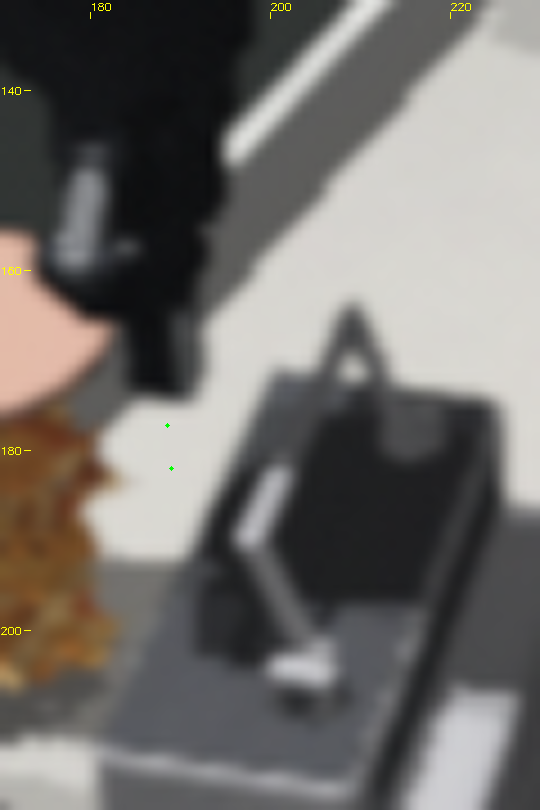

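Emit:
send_rows(targets=[{"claw": 0,"x": 14,"y": -6,"z": 0,"twist": 0.008},{"claw": 0,"x": 0,"y": 0,"z": 0,"twist": 0},{"claw": 0,"x": 0,"y": 0,"z": -15,"twist": 0},{"claw": 0,"x": 0,"y": 0,"z": 0,"twist": 0},{"claw": 0,"x": 0,"y": 0,"z": 0,"twist": 0}])

```text
clock: 3.82
tcp_pos: [649.8, 165.0, 264.6]
tcp_rot: [-0.17, 1.558, 0.169]
contact_force: [-0.3, -0.2, -0.4]
finger_gap: 0.001
```

```bash
python3 st.py 59 0 257
python3 - <<'E'
from ov import *
s=snapshot("side"); 
r=read_state(); 
crop(s,170,130,230,220,9,"pics/s8.png",proj(s,[r["tcp_pos"],r["tcp_pos"]-[0,0,17]]))
E
```

```text
t 3.82 cooker tcp [131.2   2.5 264.6] world [649.8 165.  264.6] yaw err(cooker-tool) -0.0013 xaxis [ 0.006  0.    -1.   ] F(cooker) [-0.4 -0.1 -0.4] gap 0.001
tool shift needed [  7.2  -2.4 -72.2]
[-0.47  0.48  0.28  1.15 -0.12  1.52  1.57]
```

View pics/s8.png

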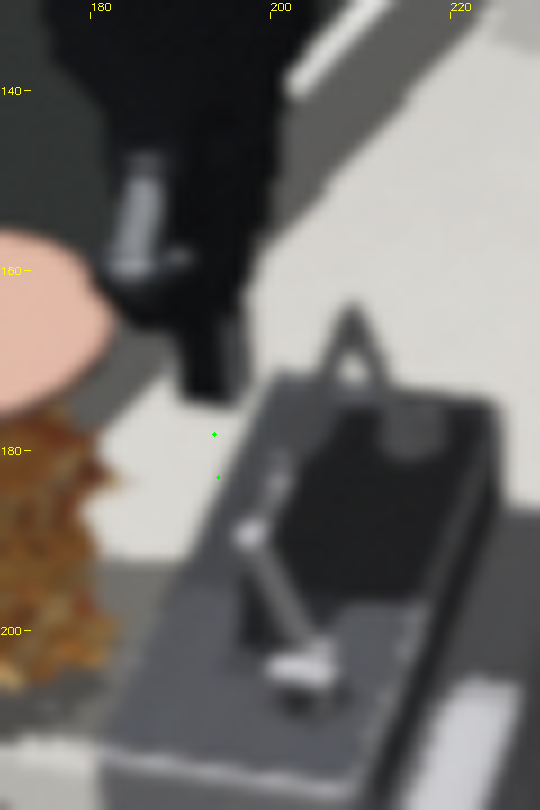

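Emit:
send_rows(targets=[{"claw": 0,"x": 10,"y": -2,"z": 2,"twist": 0},{"claw": 0,"x": 5,"y": 0,"z": 0,"twist": 0},{"claw": 0,"x": 0,"y": 0,"z": 0,"twist": 0},{"claw": 0,"x": 0,"y": 0,"z": 0,"twist": 0}])

```text
clock: 4.2
tcp_pos: [654.4, 163.8, 250.5]
tcp_rot: [-0.169, 1.554, 0.169]
contact_force: [-0.1, 0.4, -0.2]
finger_gap: 0.005
```

```bash
python3 st.py 59 0 257
python3 - <<'E'
from ov import *
s=snapshot("side"); 
r=read_state(); 
crop(s,170,130,230,220,9,"pics/s9.png",proj(s,[r["tcp_pos"],r["tcp_pos"]-[0,0,17]]))
crop(snapshot("top"),150,60,350,260,3,"pics/t9.png")
E
```

```text
t 4.20 cooker tcp [135.5   0.4 250.5] world [654.4 163.8 250.5] yaw err(cooker-tool) -0.0013 xaxis [ 0.01   0.001 -1.   ] F(cooker) [ 0.   0.4 -0.2] gap 0.005
tool shift needed [ -7.3  -0.3 -76.4]
[-0.47  0.48  0.27  1.17 -0.13  1.49  1.57]
```

View pics/s9.png

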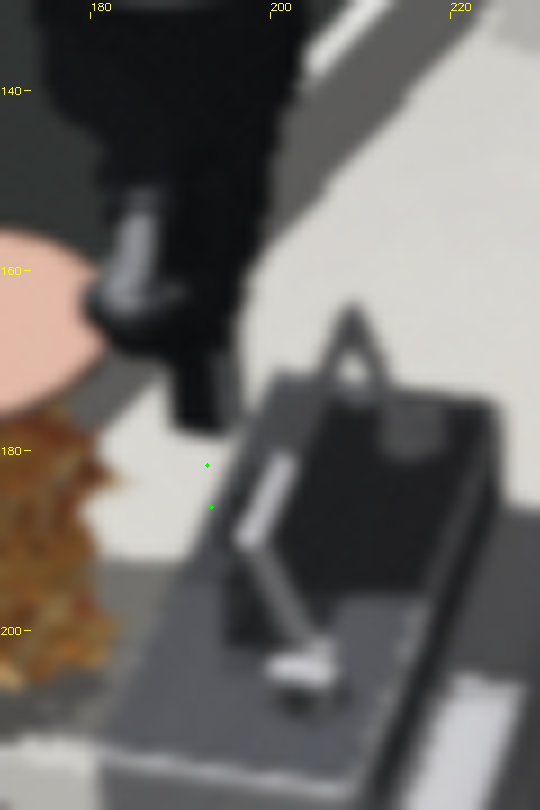

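View pics/t9.png

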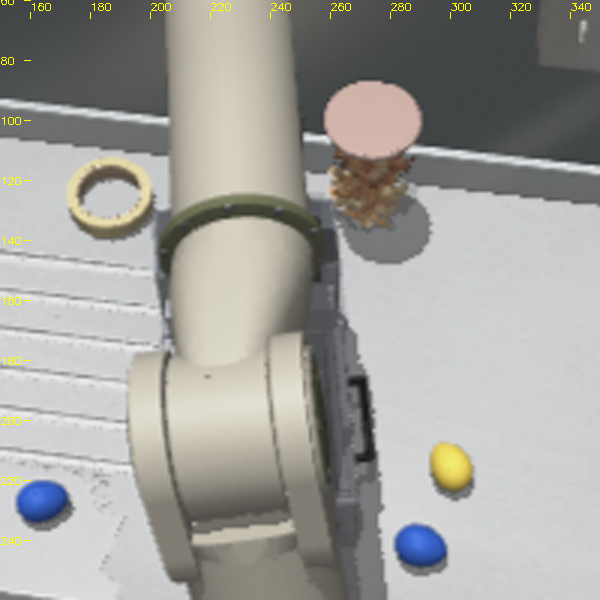

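Emit:
send_rows(targets=[{"claw": 0,"x": 0,"y": 0,"z": -12,"twist": 0},{"claw": 0,"x": 0,"y": 0,"z": -12,"twist": 0},{"claw": 0,"x": 0,"y": 0,"z": -12,"twist": 0},{"claw": 0,"x": 0,"y": 0,"z": 0,"twist": 0}])

```text
clock: 4.63
tcp_pos: [619.2, 156.1, 249.9]
tcp_rot: [-0.17, 1.553, 0.169]
contact_force: [0.3, -0.3, -0.6]
finger_gap: 0.002
```

```bash
python3 st.py 59 0 257
python3 - <<'E'
from ov import *
s=snapshot("side"); 
r=read_state(); 
crop(s,170,130,230,220,9,"pics/s10.png",proj(s,[r["tcp_pos"],r["tcp_pos"]-[0,0,17]]))
E
```

```text
t 4.63 cooker tcp [ 99.4   0.4 249.9] world [619.2 156.1 249.9] yaw err(cooker-tool) -0.0014 xaxis [ 0.011  0.001 -1.   ] F(cooker) [ 0.3 -0.4 -0.6] gap 0.002
tool shift needed [ -7.6  -0.3 -40.3]
[-0.49  0.4   0.27  1.29 -0.1   1.46  1.56]
```

View pics/s10.png

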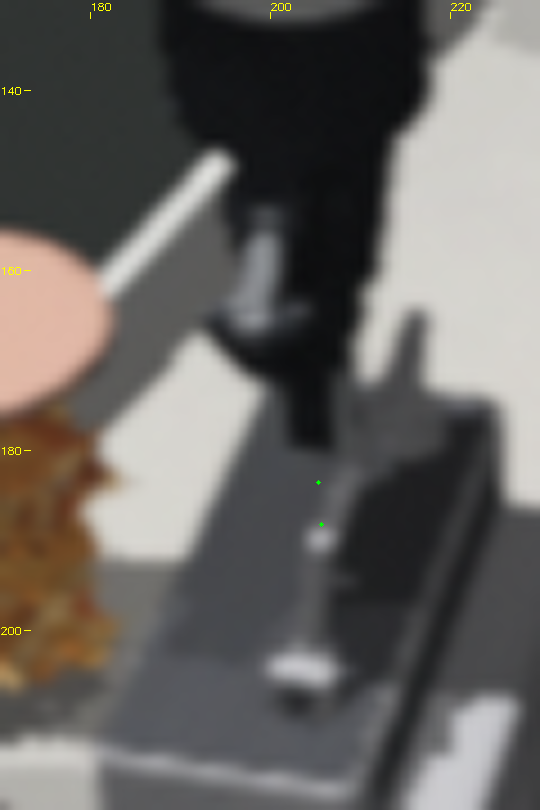

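Emit:
send_rows(targets=[{"claw": 0,"x": 0,"y": 0,"z": -12,"twist": 0},{"claw": 0,"x": 0,"y": 0,"z": -12,"twist": 0},{"claw": 0,"x": 0,"y": 0,"z": -12,"twist": 0},{"claw": 0,"x": 0,"y": 0,"z": 0,"twist": 0}])

```text
clock: 5.02
tcp_pos: [586.0, 149.2, 249.1]
tcp_rot: [-0.17, 1.551, 0.169]
contact_force: [0.3, -0.6, 0.8]
finger_gap: 0.0
```

```bash
python3 st.py 40 0 257
python3 - <<'E'
from ov import *
s=snapshot("side"); 
r=read_state(); 
crop(s,170,130,250,230,8,"pics/s11.png",proj(s,[r["tcp_pos"],r["tcp_pos"]-[0,0,17]]))
E
```

```text
t 5.02 cooker tcp [ 65.4   0.7 249.1] world [586.  149.2 249.1] yaw err(cooker-tool) -0.0018 xaxis [ 0.013  0.001 -1.   ] F(cooker) [ 0.1 -0.6  0.8] gap 0.0
tool shift needed [ -8.2  -0.6 -25.3]
[-0.51  0.32  0.27  1.4  -0.08  1.42  1.55]
```

View pics/s11.png

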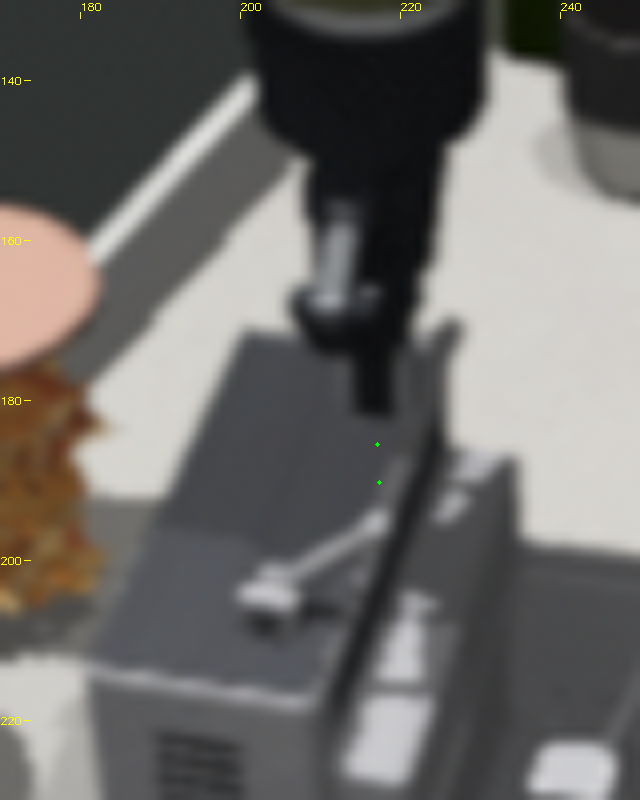

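Emit:
send_rows(targets=[{"claw": 0,"x": -20,"y": 0,"z": 2,"twist": 0},{"claw": 0,"x": -20,"y": 0,"z": 0,"twist": 0},{"claw": 0,"x": 0,"y": 0,"z": -10,"twist": 0},{"claw": 0,"x": 0,"y": 0,"z": -10,"twist": 0},{"claw": 0,"x": 0,"y": 0,"z": 0,"twist": 0},{"claw": 0,"x": 0,"y": 0,"z": 0,"twist": 0}])

```text
clock: 5.57
tcp_pos: [571.4, 146.6, 288.8]
tcp_rot: [-0.171, 1.552, 0.169]
contact_force: [0.7, -0.1, 0.6]
finger_gap: -0.001
```

```bash
python3 st.py 45 0 250
python3 - <<'E'
from ov import *
s=snapshot("side"); 
r=read_state(); 
crop(s,170,130,250,230,8,"pics/s12.png",proj(s,[r["tcp_pos"],r["tcp_pos"]-[0,0,17]]))
E
```

```text
t 5.57 cooker tcp [ 50.7   1.3 288.8] world [571.4 146.6 288.8] yaw err(cooker-tool) -0.0025 xaxis [ 0.012 -0.    -1.   ] F(cooker) [ 0.7 -0.3  0.6] gap -0.001
tool shift needed [38.8 -1.2 -6.1]
[-0.52  0.28  0.27  1.36 -0.07  1.5   1.54]
```

View pics/s12.png

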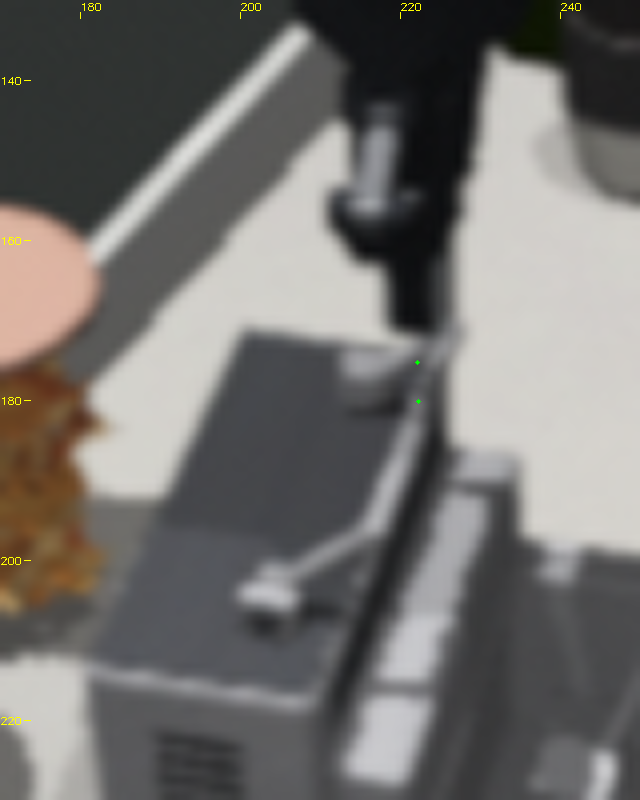

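Emit:
send_rows(targets=[{"claw": 0,"x": 0,"y": -1,"z": -7,"twist": 0},{"claw": 0,"x": 14,"y": 0,"z": 0,"twist": 0},{"claw": 0,"x": 14,"y": 0,"z": 0,"twist": 0},{"claw": 0,"x": 10,"y": 0,"z": 0,"twist": 0},{"claw": 0,"x": 0,"y": 0,"z": 0,"twist": 0}])

```text
clock: 6.03
tcp_pos: [564.5, 143.6, 247.9]
tcp_rot: [-0.172, 1.554, 0.169]
contact_force: [0.5, -0.3, 0.2]
finger_gap: 0.001
```

```bash
python3 st.py 42 0 230
python3 - <<'E'
from ov import *
s=snapshot("side"); p=np.load("cooker.npy")
r=read_state(); 
overlay(s,p,lines(ang=2.0),170,130,260,230,7,"pics/s13.png")
E
```

```text
t 6.03 cooker tcp [ 4.330e+01 -2.000e-01  2.479e+02] world [564.5 143.6 247.9] yaw err(cooker-tool) -0.0024 xaxis [ 0.01  -0.001 -1.   ] F(cooker) [ 0.4 -0.4  0.2] gap 0.001
tool shift needed [17.9  0.2 -1.5]
[-0.52  0.27  0.27  1.46 -0.07  1.41  1.54]
```

View pics/s13.png

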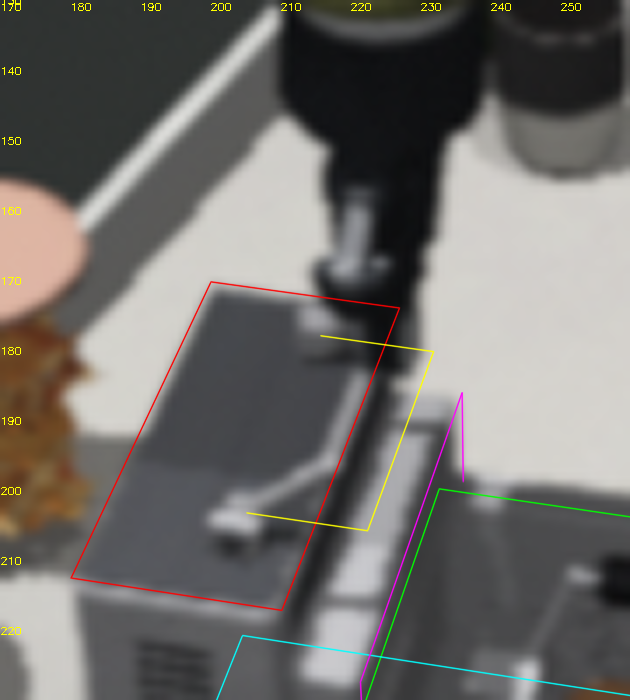

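Emit:
send_rows(targets=[{"claw": 0,"x": 10,"y": 0,"z": 0,"twist": 0},{"claw": 0,"x": 8,"y": 0,"z": 0,"twist": 0},{"claw": 0,"x": 0,"y": 0,"z": 0,"twist": 0}])

```text
clock: 6.33
tcp_pos: [560.9, 142.8, 233.6]
tcp_rot: [-0.171, 1.56, 0.169]
contact_force: [0.5, -0.2, 0.1]
finger_gap: 0.004
```

```bash
python3 st.py 42 0 230
python3 - <<'E'
from ov import *
s=snapshot("side"); p=np.load("cooker.npy")
r=read_state(); 
overlay(s,p,lines(ang=2.0),170,130,260,230,7,"pics/s14.png")
E
```

```text
t 6.33 cooker tcp [ 3.960e+01 -2.000e-01  2.336e+02] world [560.9 142.8 233.6] yaw err(cooker-tool) -0.0024 xaxis [ 0.004 -0.001 -1.   ] F(cooker) [ 0.5 -0.3  0.1] gap 0.004
tool shift needed [3.6 0.2 2.3]
[-0.52  0.27  0.27  1.49 -0.07  1.39  1.54]
```

View pics/s14.png

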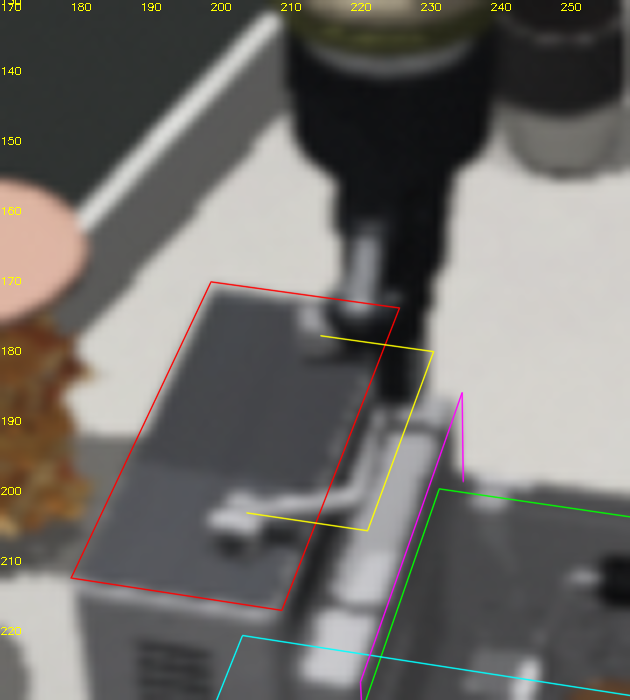

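Emit:
send_rows(targets=[{"claw": 0,"x": 7,"y": 0,"z": 0,"twist": 0},{"claw": 0,"x": 6,"y": 0,"z": 0,"twist": 0},{"claw": 0,"x": 0,"y": 0,"z": 0,"twist": 0}])

```text
clock: 6.63
tcp_pos: [563.0, 143.2, 222.0]
tcp_rot: [-0.17, 1.555, 0.17]
contact_force: [-0.5, 1.0, -0.3]
finger_gap: -0.001
```

```bash
python3 st.py 42 0 230
python3 - <<'E'
from ov import *
s=snapshot("side"); p=np.load("cooker.npy")
r=read_state(); 
overlay(s,p,lines(ang=2.0),170,130,260,230,7,"pics/s15.png")
E
```

```text
t 6.63 cooker tcp [ 4.17e+01 -2.00e-01  2.22e+02] world [563.  143.2 222. ] yaw err(cooker-tool) -0.0023 xaxis [ 0.009  0.001 -1.   ] F(cooker) [-0.3  1.1 -0.3] gap -0.001
tool shift needed [-8.   0.2  0.4]
[-0.52  0.28  0.27  1.51 -0.07  1.36  1.54]
```

View pics/s15.png

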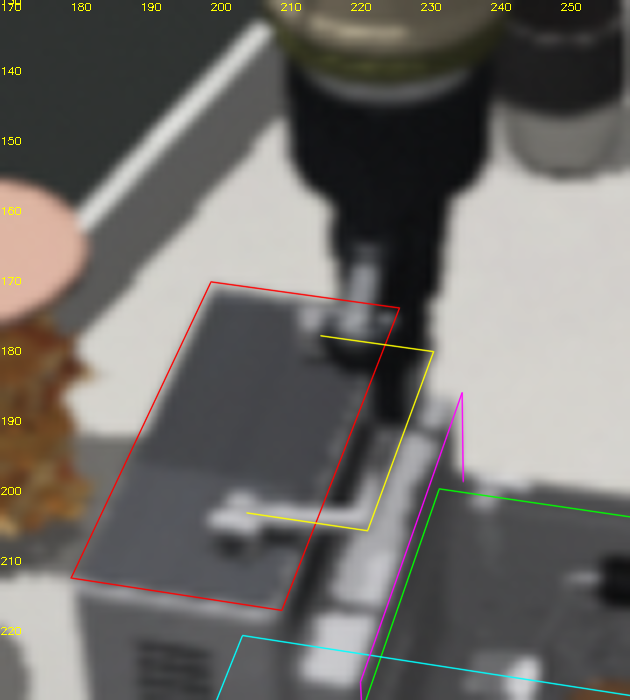

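Emit:
send_rows(targets=[{"claw": 0,"x": 4,"y": 0,"z": 0,"twist": 0},{"claw": 0,"x": 3,"y": 0,"z": 0,"twist": 0},{"claw": 0,"x": 0,"y": 0,"z": 0,"twist": 0}])

```text
clock: 6.93
tcp_pos: [563.8, 143.4, 216.4]
tcp_rot: [-0.17, 1.553, 0.17]
contact_force: [-2.5, -0.5, 4.1]
finger_gap: 0.001
```

```bash
python3 st.py 42 0 230
python3 - <<'E'
from ov import *
s=snapshot("side"); p=np.load("cooker.npy")
r=read_state(); 
overlay(s,p,lines(ang=2.0),170,130,260,230,7,"pics/s16.png")
E
```

```text
t 6.93 cooker tcp [ 4.250e+01 -2.000e-01  2.164e+02] world [563.8 143.4 216.4] yaw err(cooker-tool) -0.0023 xaxis [ 0.011  0.001 -1.   ] F(cooker) [-2.5  0.1  4.1] gap 0.001
tool shift needed [-13.6   0.2  -0.4]
[-0.52  0.28  0.27  1.52 -0.07  1.34  1.54]
```

View pics/s16.png

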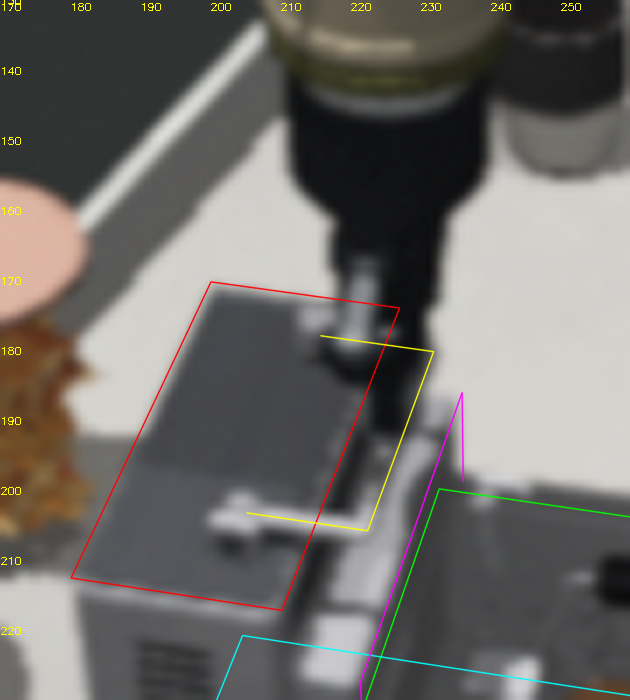

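Emit:
send_rows(targets=[{"claw": 0,"x": 2,"y": 0,"z": 0,"twist": 0},{"claw": 0,"x": 2,"y": 0,"z": 0,"twist": 0},{"claw": 0,"x": 1,"y": 0,"z": 0,"twist": 0}])

```text
clock: 7.23
tcp_pos: [563.9, 143.5, 216.4]
tcp_rot: [-0.168, 1.549, 0.172]
contact_force: [-3.0, -0.8, 3.9]
finger_gap: -0.0
```

```bash
python3 st.py 42 0 230
```

```text
t 7.23 cooker tcp [ 4.270e+01 -2.000e-01  2.164e+02] world [563.9 143.5 216.4] yaw err(cooker-tool) -0.0022 xaxis [ 0.015  0.004 -1.   ] F(cooker) [-3.1 -0.2  3.9] gap -0.0
tool shift needed [-13.6   0.2  -0.5]
[-0.52  0.28  0.27  1.52 -0.07  1.34  1.54]
```

Emit:
send_rows(targets=[{"claw": 0,"x": -20,"y": 0,"z": 0,"twist": 0},{"claw": 0,"x": -40,"y": 0,"z": 0,"twist": 0},{"claw": 100,"x": -20,"y": 0,"z": -25,"twist": 0},{"claw": 100,"x": 0,"y": 0,"z": -35,"twist": 0},{"claw": 100,"x": 0,"y": 0,"z": -35,"twist": 0},{"claw": 100,"x": 0,"y": 0,"z": -30,"twist": 0},{"claw": 100,"x": 0,"y": 0,"z": 0,"twist": 0},{"claw": 100,"x": 0,"y": 0,"z": 0,"twist": 0}])

```text
clock: 7.9
tcp_pos: [436.3, 115.2, 296.4]
tcp_rot: [-0.169, 1.549, 0.171]
contact_force: [0.0, 0.5, 0.1]
finger_gap: 0.848
```

```bash
python3 st.py -80 0.8 250
python3 - <<'E'
from ov import *
s=snapshot("side"); p=np.load("cooker.npy")
r=read_state(); print(proj(s,[r["tcp_pos"],r["tcp_pos"]-[0,0,17]]))
overlay(s,p,lines(ang=2.0),175,110,320,260,5,"pics/s17.png")
E
```

```text
t 7.90 cooker tcp [-88.   -0.6 296.4] world [436.3 115.2 296.4] yaw err(cooker-tool) -0.0023 xaxis [ 0.015  0.003 -1.   ] F(cooker) [0.2 0.5 0.1] gap 0.848
tool shift needed [46.5  1.4  7.3]
[-0.58 -0.05  0.24  1.69  0.01  1.48  1.45]
[[272.80543694 179.13690154]
 [272.48466895 184.05633826]]
```

View pics/s17.png

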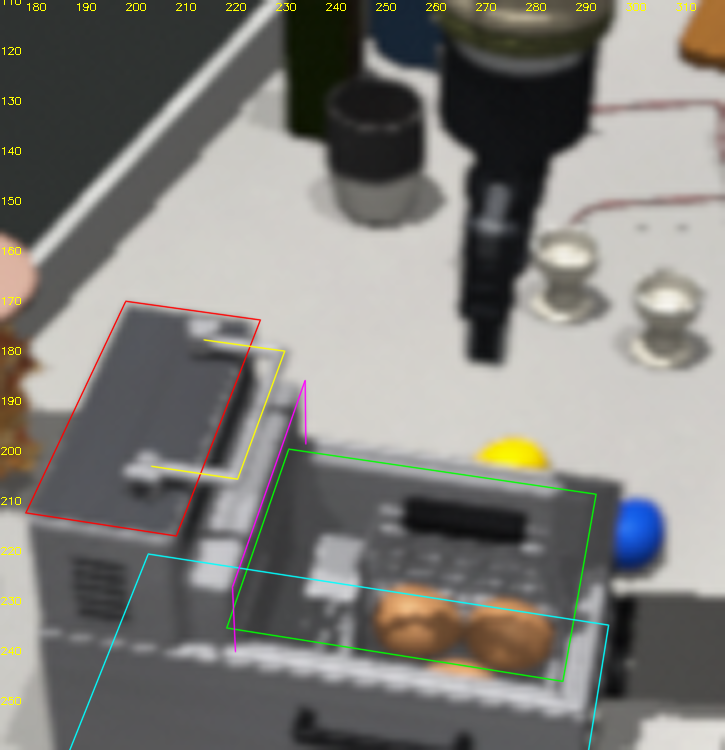

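Run:
```python
from ov import *
s=snapshot("side"); p=np.load("cooker.npy"); r=read_state(); c=R.from_euler('z',-p[2]).apply(r["tcp_pos"]-[p[0],p[1],0])
for y in(36,43):
  for dz in (-17,0,10,20,30): print(y,dz,proj(s,toW(p,[c[0],c[1]+y,c[2]+dz])).round(1))
t=snapshot("top"); cv2.imwrite("pics/t17.png",cv2.resize(t["image"][90:290,150:350],None,fx=3,fy=3))
```

```text
36 -17 [[270.  192.8]]
36 0 [[270.3 187.9]]
36 10 [[270.5 184.9]]
36 20 [[270.7 181.9]]
36 30 [[270.9 178.9]]
43 -17 [[269.6 194.6]]
43 0 [[269.9 189.6]]
43 10 [[270.1 186.7]]
43 20 [[270.3 183.7]]
43 30 [[270.5 180.6]]
```

View pics/t17.png

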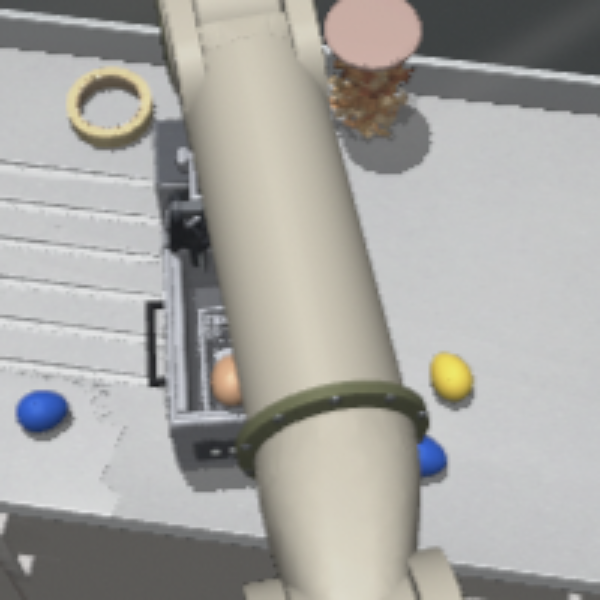

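Emit:
send_rows(targets=[{"claw": 100,"x": 30,"y": 1,"z": 8,"twist": 0},{"claw": 100,"x": 35,"y": 0,"z": 0,"twist": 0},{"claw": 100,"x": 30,"y": 0,"z": 0,"twist": 0},{"claw": 100,"x": 0,"y": 0,"z": 0,"twist": 0},{"claw": 100,"x": 0,"y": 0,"z": 0,"twist": 0}])

```text
clock: 8.47
tcp_pos: [452.2, 119.3, 198.5]
tcp_rot: [-0.168, 1.547, 0.168]
contact_force: [-0.1, 0.2, 0.8]
finger_gap: 1.0
```

```bash
python3 st.py -80 0.8 139
python3 - <<'E'
from ov import *
s=snapshot("side"); crop(s,210,120,310,260,5,"pics/s18.png")
E
```

```text
t 8.47 cooker tcp [-71.7  -0.  198.5] world [452.2 119.3 198.5] yaw err(cooker-tool) -0.0001 xaxis [ 0.017  0.002 -1.   ] F(cooker) [-0.1  0.2  0.8] gap 1.0
tool shift needed [59.3  1.  -9.4]
[-0.57  0.03  0.24  1.83 -0.    1.26  1.46]
```

View pics/s18.png

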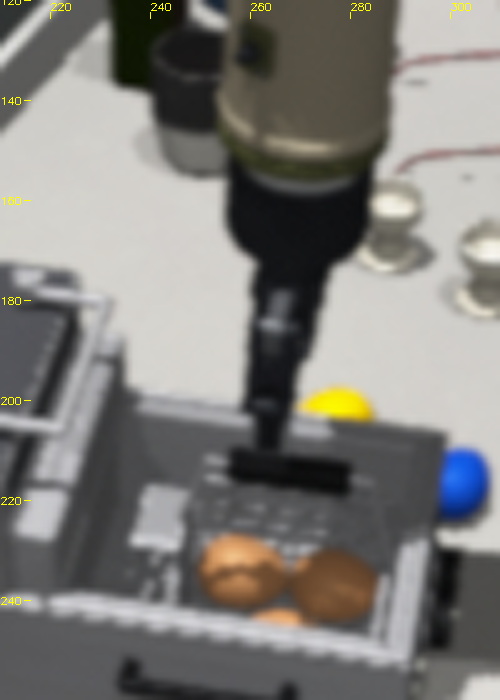

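Emit:
send_rows(targets=[{"claw": 100,"x": 15,"y": 1,"z": -9,"twist": 0},{"claw": 100,"x": 20,"y": 0,"z": 0,"twist": 0},{"claw": 100,"x": 0,"y": 0,"z": 0,"twist": 0},{"claw": 100,"x": 0,"y": 0,"z": 0,"twist": 0}])

```text
clock: 8.85
tcp_pos: [448.4, 119.8, 169.6]
tcp_rot: [-0.167, 1.539, 0.169]
contact_force: [0.6, 0.4, 0.7]
finger_gap: 1.0
```

```bash
python3 st.py -80 0.8 139
python3 - <<'E'
from ov import *
s=snapshot("side"); crop(s,210,120,310,260,5,"pics/s19.png")
E
```

```text
t 8.85 cooker tcp [-75.2   1.3 169.6] world [448.4 119.8 169.6] yaw err(cooker-tool) 0.0003 xaxis [ 0.025  0.004 -1.   ] F(cooker) [0.7 0.3 0.7] gap 1.0
tool shift needed [30.4 -0.4 -5.5]
[-0.57  0.04  0.24  1.89 -0.01  1.19  1.46]
```

View pics/s19.png

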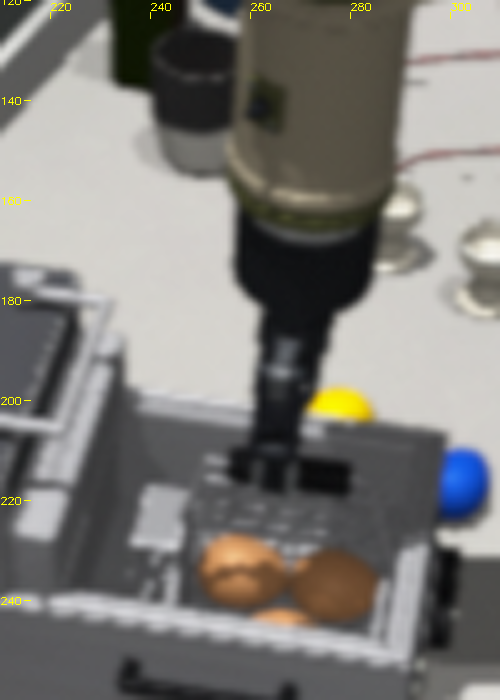

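Emit:
send_rows(targets=[{"claw": 100,"x": 13,"y": 0,"z": -6,"twist": 0},{"claw": 100,"x": 12,"y": 0,"z": 0,"twist": 0},{"claw": 100,"x": 6,"y": 0,"z": 0,"twist": 0},{"claw": 100,"x": 0,"y": 0,"z": 0,"twist": 0}])

```text
clock: 9.23
tcp_pos: [448.1, 120.3, 145.1]
tcp_rot: [-0.164, 1.529, 0.171]
contact_force: [-0.0, 0.1, -0.6]
finger_gap: 1.0
```

```bash
python3 st.py -80 0.8 139
python3 - <<'E'
from ov import *
s=snapshot("side"); p=np.load("cooker.npy"); r=read_state(); c=R.from_euler('z',-p[2]).apply(r["tcp_pos"]-[p[0],p[1],0])
for y in(-43,43):
  for dz in (-17,0,10,20,30): print(y,dz,proj(s,toW(p,[c[0],c[1]+y,c[2]+dz])).round(1))
crop(s,220,170,310,260,8,"pics/s20.png",proj(s,toW(p,[(-80,1,170)])))
E
```

```text
t 9.23 cooker tcp [-75.4   1.8 145.1] world [448.1 120.3 145.1] yaw err(cooker-tool) 0.0005 xaxis [ 0.035  0.008 -0.999] F(cooker) [-0.   0.1 -0.6] gap 1.0
tool shift needed [ 6.  -1.  -4.8]
[-0.57  0.05  0.24  1.94 -0.01  1.12  1.46]
-43 -17 [[267.9 213.5]]
-43 0 [[268.1 209.3]]
-43 10 [[268.2 206.9]]
-43 20 [[268.4 204.4]]
-43 30 [[268.5 201.9]]
43 -17 [[262.8 234.3]]
43 0 [[263.  230.2]]
43 10 [[263.2 227.7]]
43 20 [[263.3 225.2]]
43 30 [[263.4 222.6]]
```

View pics/s20.png

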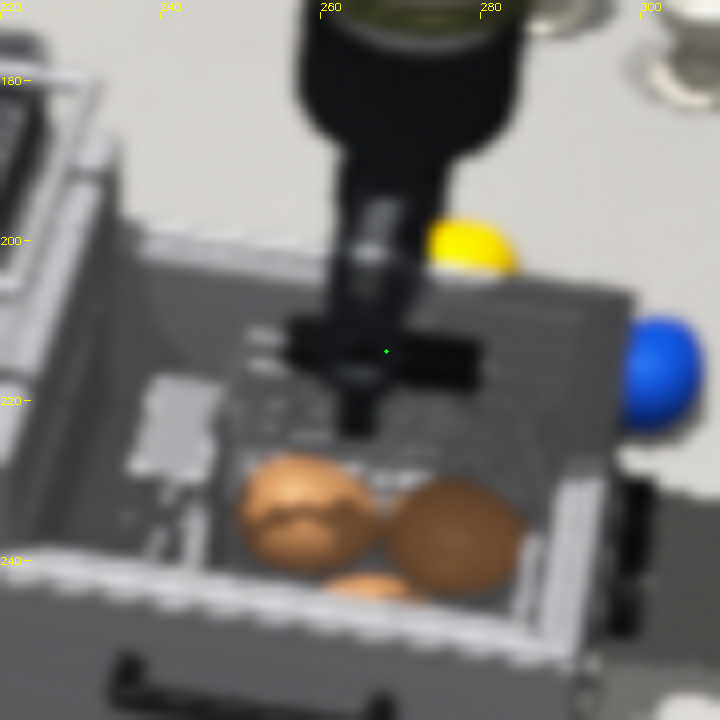

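Emit:
send_rows(targets=[{"claw": 100,"x": 8,"y": -1,"z": -6,"twist": 0},{"claw": 100,"x": 2,"y": 0,"z": -1,"twist": 0},{"claw": 100,"x": 0,"y": 0,"z": 0,"twist": 0}])

```text
clock: 9.53
tcp_pos: [443.3, 118.3, 137.2]
tcp_rot: [-0.163, 1.524, 0.171]
contact_force: [-0.4, -0.3, -0.2]
finger_gap: 0.997
```

```bash
python3 st.py -80 0.8 136
```

```text
t 9.53 cooker tcp [-80.5   0.9 137.2] world [443.3 118.3 137.2] yaw err(cooker-tool) 0.0006 xaxis [ 0.039  0.01  -0.999] F(cooker) [-0.5 -0.2 -0.2] gap 0.997
tool shift needed [ 1.3 -0.1  0.4]
[-0.57  0.05  0.24  1.96 -0.01  1.09  1.46]
```

Emit:
send_rows(targets=[{"claw": 0,"x": 0,"y": 0,"z": 0,"twist": 0},{"claw": 0,"x": 0,"y": 0,"z": 0,"twist": 0},{"claw": 0,"x": 0,"y": 0,"z": 0,"twist": 0},{"claw": 0,"x": 0,"y": 0,"z": 0,"twist": 0},{"claw": 0,"x": 0,"y": 0,"z": 0,"twist": 0},{"claw": 0,"x": 0,"y": 0,"z": 0,"twist": 0},{"claw": 0,"x": 0,"y": 0,"z": 0,"twist": 0},{"claw": 0,"x": 0,"y": 0,"z": 0,"twist": 0},{"claw": 0,"x": 0,"y": 0,"z": 0,"twist": 0},{"claw": 0,"x": 0,"y": 0,"z": 0,"twist": 0}], force=50)

```text
clock: 10.37
tcp_pos: [443.6, 119.1, 138.1]
tcp_rot: [-0.163, 1.523, 0.173]
contact_force: [0.1, 1.3, -0.4]
finger_gap: 0.198
```

```bash
python3 st.py -80 0.8 136
python3 - <<'E'
from ov import *
s=snapshot("side"); crop(s,220,170,310,260,8,"pics/s21.png")
E
```

```text
t 10.37 cooker tcp [-80.    1.6 138.1] world [443.6 119.1 138.1] yaw err(cooker-tool) -0.0002 xaxis [ 0.04   0.011 -0.999] F(cooker) [ 0.4  1.3 -0.4] gap 0.198
tool shift needed [ 2.1 -0.8 -0.1]
[-0.57  0.05  0.24  1.96 -0.01  1.09  1.46]
```

View pics/s21.png

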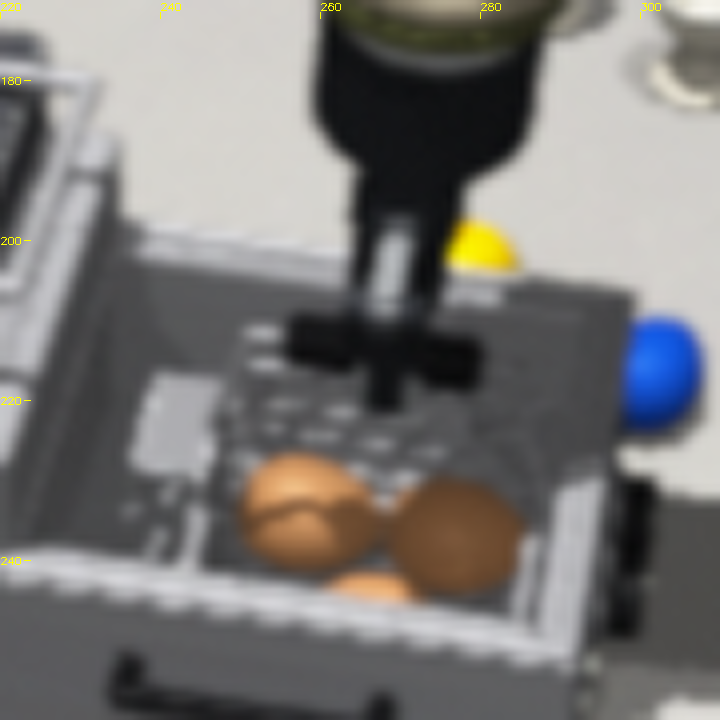

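Emit:
send_rows(targets=[{"claw": 0,"x": -5,"y": 0,"z": 0.5,"twist": 0},{"claw": 0,"x": -8,"y": 0,"z": 0.5,"twist": 0},{"claw": 0,"x": -8,"y": 0,"z": 0.5,"twist": 0},{"claw": 0,"x": -8,"y": 0,"z": 0.5,"twist": 0},{"claw": 0,"x": 0,"y": 0,"z": 0,"twist": 0}])

```text
clock: 10.83
tcp_pos: [442.5, 117.9, 168.1]
tcp_rot: [-0.164, 1.529, 0.171]
contact_force: [0.5, -0.7, -4.4]
finger_gap: 0.196
```

```bash
python3 st.py -76 0.8 200
python3 - <<'E'
from ov import *
s=snapshot("side"); crop(s,210,150,310,260,7,"pics/s22.png")
E
```

```text
t 10.83 cooker tcp [-81.4   0.6 168.1] world [442.5 117.9 168.1] yaw err(cooker-tool) 0.0007 xaxis [ 0.035  0.008 -0.999] F(cooker) [ 0.4 -0.8 -4.4] gap 0.196
tool shift needed [-31.7   0.2   6.5]
[-0.57  0.02  0.24  1.92 -0.    1.17  1.46]
```

View pics/s22.png

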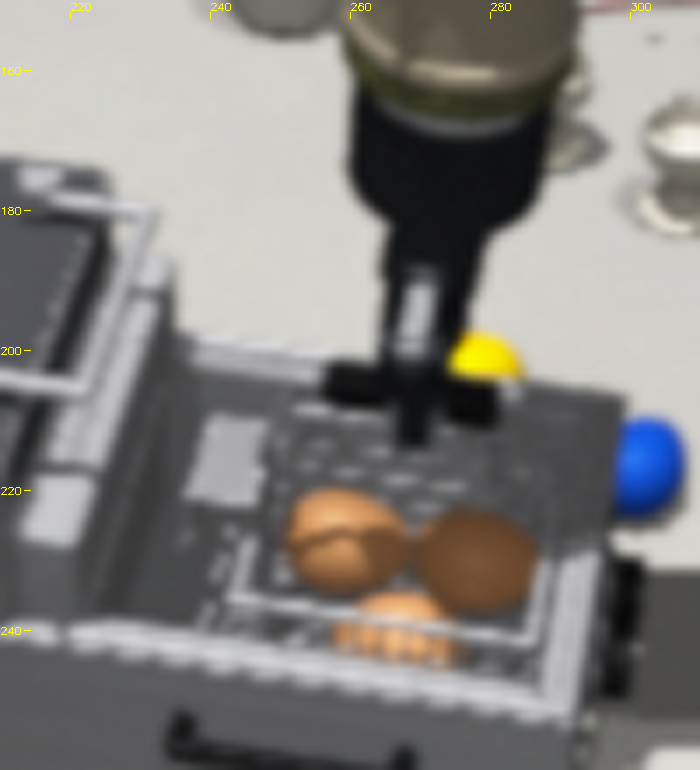

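Emit:
send_rows(targets=[{"claw": 0,"x": -8,"y": 0,"z": 1.2,"twist": 0},{"claw": 0,"x": -10,"y": 0,"z": 1.2,"twist": 0},{"claw": 0,"x": -10,"y": 0,"z": 1.2,"twist": 0},{"claw": 0,"x": -10,"y": 0,"z": 1.2,"twist": 0},{"claw": 0,"x": -10,"y": 0,"z": 1.2,"twist": 0},{"claw": 0,"x": -10,"y": 0,"z": 1,"twist": 0},{"claw": 0,"x": -10,"y": 0,"z": 1,"twist": 0},{"claw": 0,"x": 0,"y": 0,"z": 0,"twist": 0}])

```text
clock: 11.55
tcp_pos: [448.1, 118.9, 243.6]
tcp_rot: [-0.163, 1.529, 0.17]
contact_force: [-0.0, 0.6, -4.7]
finger_gap: 0.199
```

```bash
python3 st.py -76 0.8 303
python3 - <<'E'
from ov import *
s=snapshot("side"); crop(s,210,120,320,240,6,"pics/s23.png")
E
```

```text
t 11.55 cooker tcp [-75.7   0.4 243.6] world [448.1 118.9 243.6] yaw err(cooker-tool) 0.0009 xaxis [ 0.035  0.008 -0.999] F(cooker) [ 0.1  0.6 -4.7] gap 0.199
tool shift needed [-59.3   0.4   1.8]
[-0.57 -0.02  0.24  1.78  0.01  1.34  1.45]
```

View pics/s23.png

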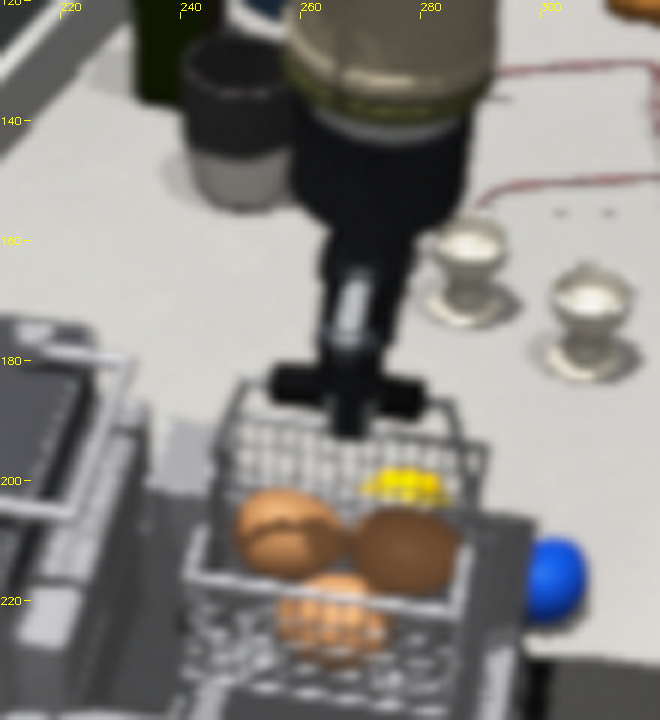

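Emit:
send_rows(targets=[{"claw": 0,"x": -10,"y": 0,"z": 0.4,"twist": 0},{"claw": 0,"x": -10,"y": 0,"z": 0.4,"twist": 0},{"claw": 0,"x": -10,"y": 0,"z": 0.4,"twist": 0},{"claw": 0,"x": -10,"y": 0,"z": 0.4,"twist": 0},{"claw": 0,"x": -10,"y": 0,"z": 0.4,"twist": 0},{"claw": 0,"x": -8,"y": 0,"z": 0,"twist": 0},{"claw": 0,"x": 0,"y": 0,"z": 0,"twist": 0},{"claw": 0,"x": 0,"y": 0,"z": 0,"twist": 0}])

```text
clock: 12.27
tcp_pos: [447.2, 118.5, 306.5]
tcp_rot: [-0.164, 1.531, 0.17]
contact_force: [0.4, -0.1, -4.2]
finger_gap: 0.203
```

```bash
python3 st.py -39 0 303
python3 - <<'E'
from ov import *
s=snapshot("side"); crop(s,200,110,310,230,6,"pics/s24.png"); crop(snapshot("top"),180,110,310,260,5,"pics/t24.png")
E
```

```text
t 12.27 cooker tcp [-7.660e+01  3.000e-01  3.065e+02] world [447.2 118.5 306.5] yaw err(cooker-tool) 0.0009 xaxis [ 0.033  0.007 -0.999] F(cooker) [ 0.4 -0.2 -4.2] gap 0.203
tool shift needed [ 4.7 -0.3 37.5]
[-0.58 -0.04  0.24  1.66  0.01  1.48  1.45]
```

View pics/s24.png

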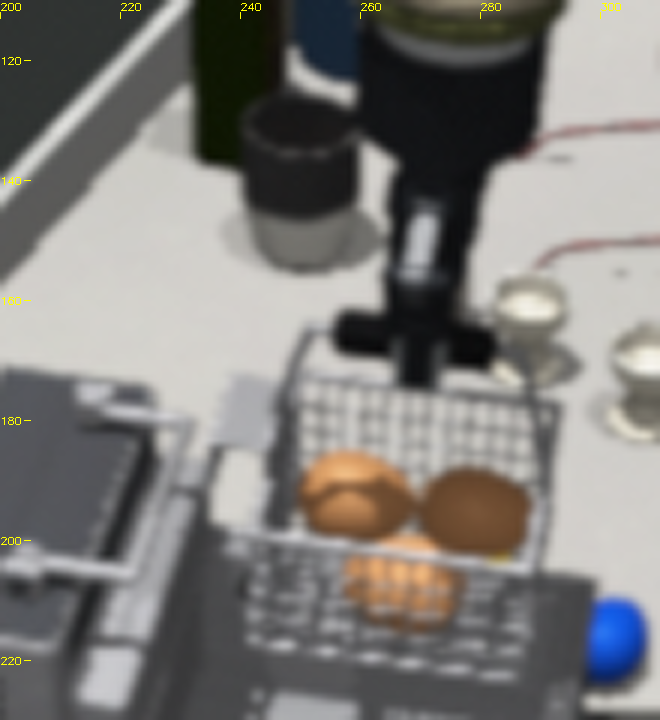

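View pics/t24.png

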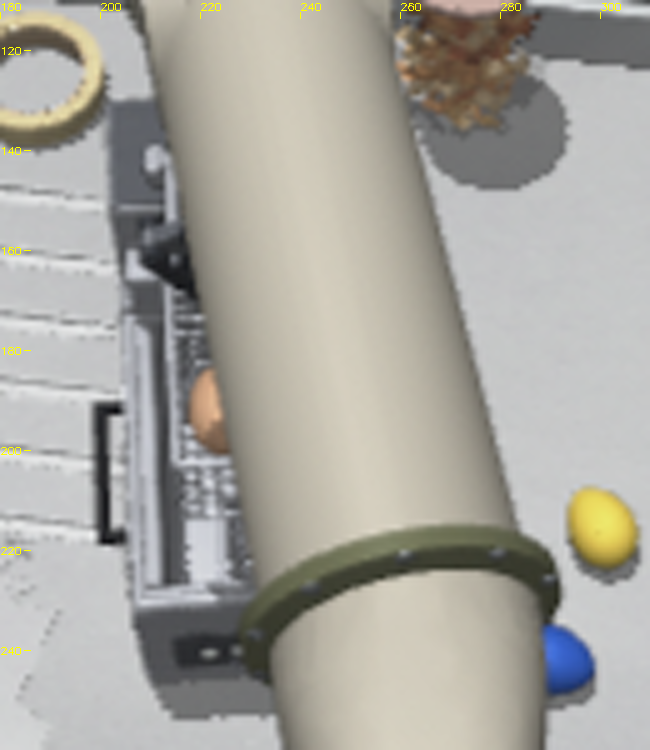

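```bash
cat > bk.py <<'E'
from ov import *
def bl(o,lean=0.,yaw=0.):
    # lean: front lower positive (rot about y)
    M=R.from_euler('z',yaw)*R.from_euler('y',-lean)
    f=lambda L:(M.apply(np.array(L,float))+np.array(o)).tolist()
    return [f([(-62,59,70),(62,59,70),(62,-59,70),(-62,-59,70),(-62,59,70)]),f([(84,25,87),(91,25,56),(91,-25,56),(84,-25,87),(84,25,87)]),
     f([(62,25,89),(84,25,89),(84,-25,89),(62,-25,89),(62,25,89)]),f([(-36,0,140),(36,0,140)]),f([(-62,59,0),(62,59,0),(62,59,70),(-62,59,70),(-62,59,0)]),
     f([(80,-25,83),(80,25,83)])]
E
python3 - <<'E'
from bk import *
s=snapshot("side"); p=np.load("cooker.npy"); r=read_state(); c=R.from_euler('z',-p[2]).apply(r["tcp_pos"]-[p[0],p[1],0]); print(c)
o=(c[0],c[1],30+c[2]-138.1)
overlay(s,p,bl(o)+[lines(ang=2.)[4]],200,130,310,240,7,"pics/s25.png")
E
```

```text
[-7.69821660e+01  2.44178367e-01  3.05658263e+02]
```

View pics/s25.png

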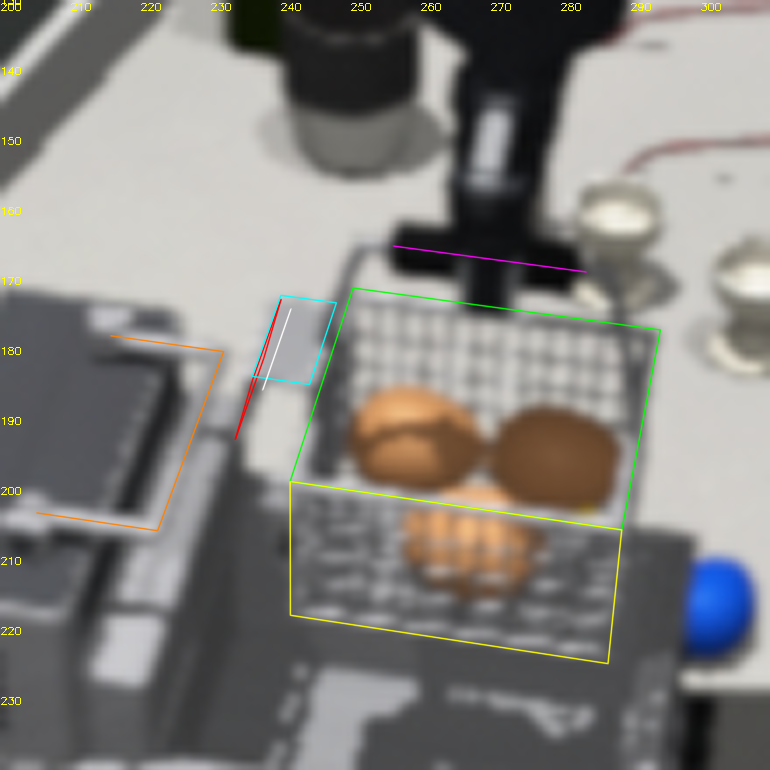

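Emit:
send_rows(targets=[{"claw": 0,"x": 0,"y": 0,"z": 5,"twist": 0},{"claw": 0,"x": 0,"y": 0,"z": 8,"twist": 0},{"claw": 0,"x": 0,"y": 0,"z": 8,"twist": 0},{"claw": 0,"x": 0,"y": 0,"z": 8,"twist": 0},{"claw": 0,"x": 0,"y": 0,"z": 5,"twist": 0},{"claw": 0,"x": 0,"y": 0,"z": 0,"twist": 0},{"claw": 0,"x": 0,"y": 0,"z": 0,"twist": 0}])

```text
clock: 13.0
tcp_pos: [483.6, 126.3, 303.9]
tcp_rot: [-0.166, 1.536, 0.168]
contact_force: [-0.2, -0.7, -5.0]
finger_gap: 0.199
```

```bash
python3 st.py -41 0 280
cat > see.py <<'E'
from bk import *
import sys
s=snapshot("side"); p=np.load("cooker.npy"); r=read_state(); c=R.from_euler('z',-p[2]).apply(r["tcp_pos"]-[p[0],p[1],0])
o=(c[0],c[1],30+c[2]-138.1); print("basket",np.round(o,1))
lean=float(sys.argv[2]) if len(sys.argv)>2 else 0
overlay(s,p,bl(o,lean)+[lines(ang=2.)[4]],190,130,300,240,7,sys.argv[1])
overlay(s,p,[],190,130,300,240,7,sys.argv[1].replace(".png","n.png"))
E
python3 see.py pics/s26.png
```

```text
t 13.00 cooker tcp [-3.940e+01  2.000e-01  3.039e+02] world [483.6 126.3 303.9] yaw err(cooker-tool) 0.0008 xaxis [ 0.027  0.004 -1.   ] F(cooker) [-0.3 -0.6 -5. ] gap 0.199
tool shift needed [23.9 -0.1 -2.3]
[-0.57  0.05  0.26  1.58 -0.01  1.48  1.48]
basket [-39.5   0.2 195.8]
```

View pics/s26.png

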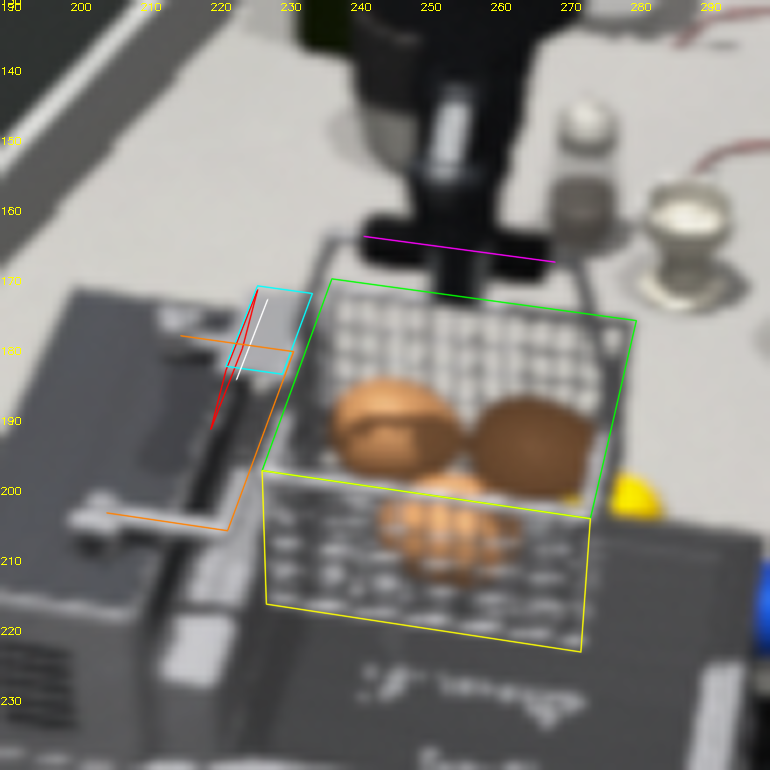

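Emit:
send_rows(targets=[{"claw": 0,"x": 6,"y": 0,"z": -1.5,"twist": 0},{"claw": 0,"x": 8,"y": 0,"z": -0.5,"twist": 0},{"claw": 0,"x": 8,"y": 0,"z": -0.3,"twist": 0},{"claw": 0,"x": 6,"y": 0,"z": -0.2,"twist": 0},{"claw": 0,"x": 0,"y": 0,"z": 0,"twist": 0}])

```text
clock: 13.47
tcp_pos: [481.1, 125.8, 272.9]
tcp_rot: [-0.166, 1.536, 0.169]
contact_force: [3.1, 0.7, -4.0]
finger_gap: 0.199
```

```bash
python3 st.py -41 0 253; python3 see.py pics/s27.png
```

```text
t 13.47 cooker tcp [-4.200e+01  2.000e-01  2.729e+02] world [481.1 125.8 272.9] yaw err(cooker-tool) 0.0006 xaxis [ 0.028  0.005 -1.   ] F(cooker) [ 3.2  0.  -4. ] gap 0.199
tool shift needed [19.9 -0.2  0.4]
[-0.56  0.05  0.25  1.65 -0.01  1.41  1.48]
basket [-41.7   0.2 165.4]
```

View pics/s27.png

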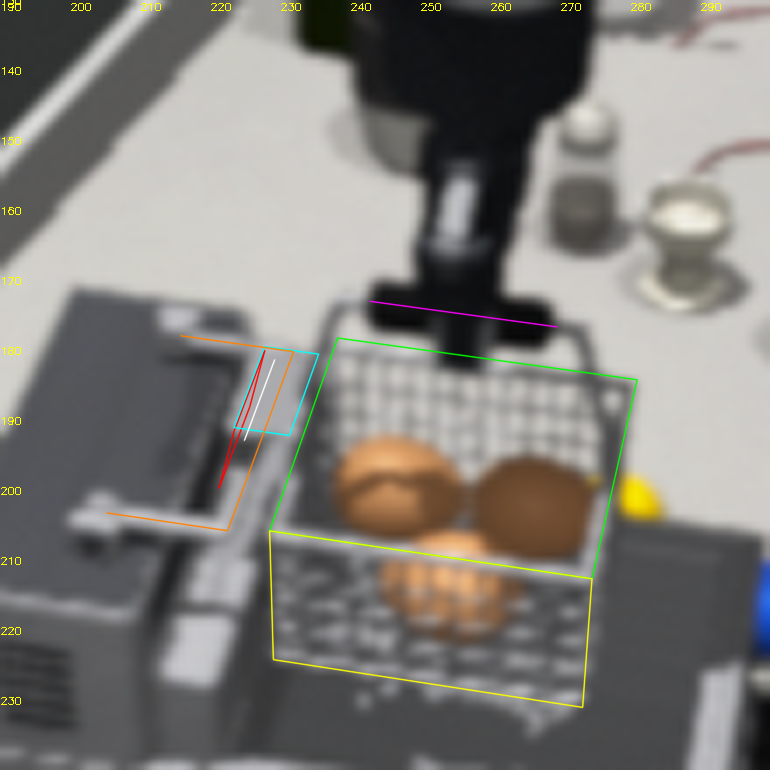

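Emit:
send_rows(targets=[{"claw": 0,"x": 0,"y": 0,"z": 2,"twist": 0},{"claw": 0,"x": 4,"y": 0,"z": 0,"twist": 0},{"claw": 0,"x": 4,"y": 0,"z": 0,"twist": 0},{"claw": 0,"x": 0,"y": 0,"z": 0,"twist": 0}])

```text
clock: 13.85
tcp_pos: [483.6, 126.4, 265.4]
tcp_rot: [-0.165, 1.535, 0.169]
contact_force: [-0.9, -0.9, -5.5]
finger_gap: 0.199
```

```bash
python3 st.py -41 0 253; python3 see.py pics/s28.png
```

```text
t 13.85 cooker tcp [-3.940e+01  2.000e-01  2.654e+02] world [483.6 126.4 265.4] yaw err(cooker-tool) 0.0006 xaxis [ 0.029  0.006 -1.   ] F(cooker) [-1.1 -0.6 -5.5] gap 0.199
tool shift needed [12.3 -0.2 -1.9]
[-0.56  0.06  0.25  1.66 -0.01  1.4   1.48]
basket [-39.4   0.2 157.6]
```

View pics/s28n.png

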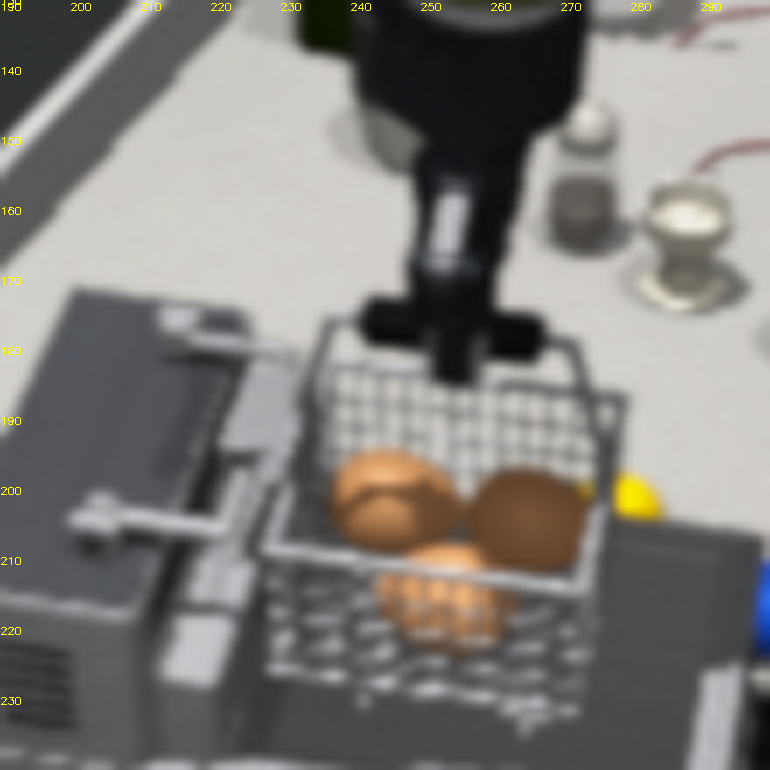

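Emit:
send_rows(targets=[{"claw": 0,"x": 4,"y": 0,"z": 0,"twist": 0},{"claw": 0,"x": 3,"y": 0,"z": 0,"twist": 0},{"claw": 0,"x": 0,"y": 0,"z": 0,"twist": 0}])

```text
clock: 14.15
tcp_pos: [483.9, 126.4, 258.2]
tcp_rot: [-0.165, 1.535, 0.169]
contact_force: [-0.3, 0.0, -5.6]
finger_gap: 0.2
```

```bash
python3 st.py -41 0 253
```

```text
t 14.15 cooker tcp [-3.910e+01  2.000e-01  2.582e+02] world [483.9 126.4 258.2] yaw err(cooker-tool) 0.0006 xaxis [ 0.029  0.006 -1.   ] F(cooker) [-0.3  0.1 -5.6] gap 0.2
tool shift needed [ 5.1 -0.2 -2. ]
[-0.56  0.06  0.25  1.67 -0.01  1.38  1.48]
```

Basket at z≈150, expecting contact at ≈145.

Emit:
send_rows(targets=[{"claw": 0,"x": 2,"y": 0,"z": 0,"twist": 0},{"claw": 0,"x": 2,"y": 0,"z": 0,"twist": 0},{"claw": 0,"x": 0,"y": 0,"z": 0,"twist": 0}])

```text
clock: 14.4
tcp_pos: [484.0, 126.5, 253.8]
tcp_rot: [-0.165, 1.535, 0.169]
contact_force: [0.2, -0.4, -3.4]
finger_gap: 0.2
```

```bash
python3 st.py -41 0 253; python3 see.py pics/s29.png
```

```text
t 14.40 cooker tcp [-3.900e+01  2.000e-01  2.538e+02] world [484.  126.5 253.8] yaw err(cooker-tool) 0.0005 xaxis [ 0.029  0.006 -1.   ] F(cooker) [ 0.1 -0.4 -3.4] gap 0.2
tool shift needed [ 0.7 -0.2 -2. ]
[-0.56  0.07  0.25  1.68 -0.01  1.37  1.48]
basket [-38.9   0.2 145.9]
```

View pics/s29.png

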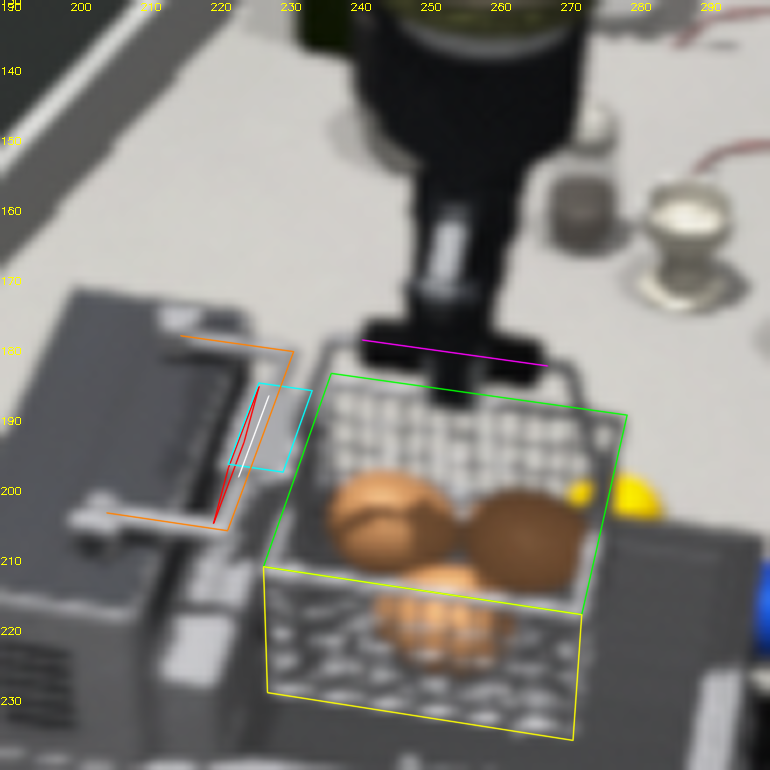

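Emit:
send_rows(targets=[{"claw": 0,"x": 2,"y": 0,"z": 0,"twist": 0},{"claw": 0,"x": 1.5,"y": 0,"z": 0,"twist": 0},{"claw": 0,"x": 0,"y": 0,"z": 0,"twist": 0},{"claw": 0,"x": 0,"y": 0,"z": 0,"twist": 0},{"claw": 0,"x": 0,"y": 0,"z": 0,"twist": 0}])

```text
clock: 14.87
tcp_pos: [485.0, 127.0, 252.8]
tcp_rot: [-0.164, 1.53, 0.171]
contact_force: [-2.0, 0.3, -2.9]
finger_gap: 0.201
```

```bash
python3 st.py -41 0 253; python3 -c "
from workcell import *;print(read_state()['moment'])"
```

```text
t 14.87 cooker tcp [-37.9   0.5 252.8] world [485.  127.  252.8] yaw err(cooker-tool) 0.0002 xaxis [ 0.033  0.008 -0.999] F(cooker) [-1.9  0.8 -2.9] gap 0.201
tool shift needed [-0.3 -0.5 -3.1]
[-0.56  0.07  0.25  1.68 -0.01  1.36  1.48]
[-0.02139644  0.19878076  0.01611741]
```

Emit:
send_rows(targets=[{"claw": 0,"x": 2,"y": 0,"z": -1,"twist": 0},{"claw": 0,"x": 2,"y": 0,"z": 0,"twist": 0},{"claw": 0,"x": 2,"y": 0,"z": 0,"twist": 0},{"claw": 0,"x": 1,"y": 0,"z": 0,"twist": 0},{"claw": 0,"x": 0.5,"y": 0,"z": 0,"twist": 0}])

```text
clock: 15.28
tcp_pos: [484.5, 127.2, 251.0]
tcp_rot: [-0.162, 1.524, 0.174]
contact_force: [-2.1, -0.5, -0.1]
finger_gap: 0.203
```

```bash
python3 st.py -41 0 253;  python3 see.py pics/s30.png 0.02
```

```text
t 15.28 cooker tcp [-38.4   0.8 251. ] world [484.5 127.2 251. ] yaw err(cooker-tool) -0.0003 xaxis [ 0.039  0.012 -0.999] F(cooker) [-2.2 -0.1 -0.1] gap 0.203
tool shift needed [-2.1 -0.8 -2.5]
[-0.56  0.06  0.25  1.69 -0.01  1.35  1.48]
basket [-38.4   0.8 142.8]
```

View pics/s30.png

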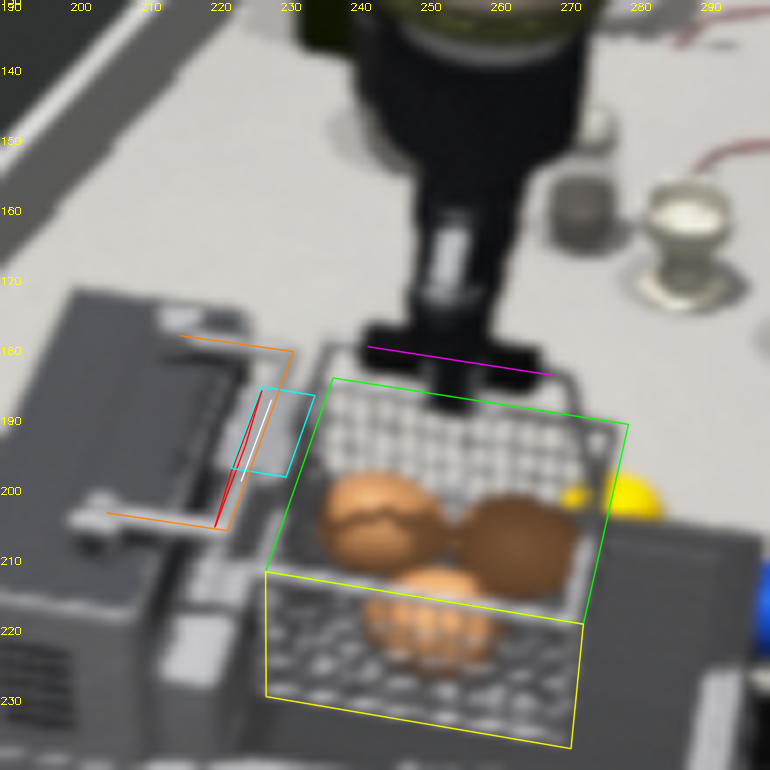

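Emit:
send_rows(targets=[{"claw": 0,"x": 1.5,"y": 0,"z": -1.5,"twist": 0},{"claw": 0,"x": 2,"y": 0,"z": -1.5,"twist": 0},{"claw": 0,"x": 2,"y": 0,"z": -1.5,"twist": 0},{"claw": 0,"x": 1,"y": 0,"z": -1,"twist": 0}], force=20)

```text
clock: 15.67
tcp_pos: [483.6, 126.9, 249.9]
tcp_rot: [-0.159, 1.511, 0.175]
contact_force: [-0.3, 0.7, 0.7]
finger_gap: 0.198
```

```bash
python3 st.py -46 0 245;  python3 see.py pics/s31.png 0.08
```

```text
t 15.67 cooker tcp [-39.3   0.7 249.9] world [483.6 126.9 249.9] yaw err(cooker-tool) -0.0003 xaxis [ 0.052  0.016 -0.999] F(cooker) [-0.1  0.7  0.7] gap 0.198
tool shift needed [ 4.5 -0.8 -6.9]
[-0.56  0.05  0.25  1.71 -0.01  1.34  1.48]
basket [-39.5   0.7 141.6]
```

View pics/s31.png

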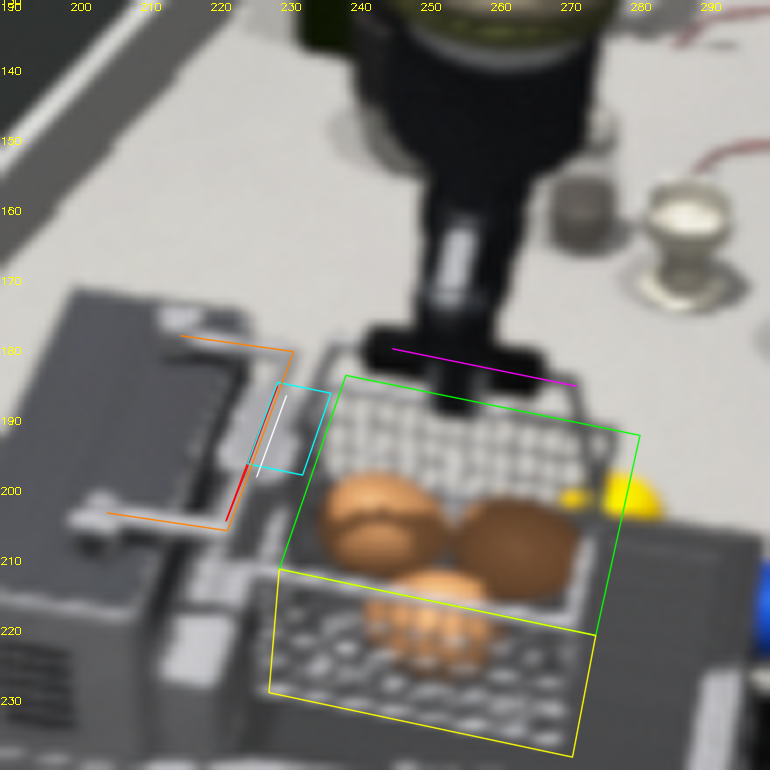

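```bash
cat > see.py <<'E'
from bk import *
import sys
s=snapshot("side"); p=np.load("cooker.npy"); r=read_state(); c=R.from_euler('z',-p[2]).apply(r["tcp_pos"]-[p[0],p[1],0])
lean=float(sys.argv[2]) if len(sys.argv)>2 else 0
g=np.array([c[0],c[1],c[2]+31.9]); M=R.from_euler('y',-lean); o=g-M.apply([0,0,140.]); print("basket",o.round(1),"seat",(o+M.apply([80.,0,83])).round(1),"feet",(o+M.apply([70.,0,16])).round(1))
overlay(s,p,bl(o,lean)+[lines(ang=2.)[4]],190,130,300,240,7,sys.argv[1])
overlay(s,p,[],190,130,300,240,7,sys.argv[1].replace(".png","n.png"))
E
python3 see.py pics/s32.png 0.05
```

```text
basket [-32.6   0.7 141.7] seat [ 43.2   0.7 228.6] feet [ 36.5   0.7 161.2]
```

View pics/s32.png

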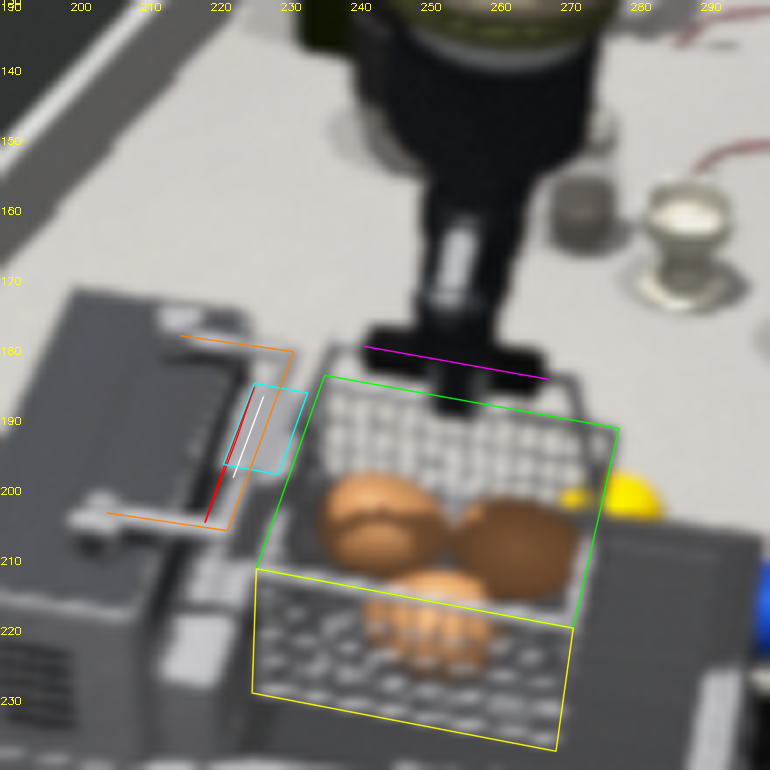

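Emit:
send_rows(targets=[{"claw": 0,"x": 1.3,"y": 0,"z": -2,"twist": 0},{"claw": 0,"x": 1.3,"y": 0,"z": -2,"twist": 0},{"claw": 0,"x": 1.3,"y": 0,"z": -2,"twist": 0},{"claw": 0,"x": 1,"y": 0,"z": -1,"twist": 0},{"claw": 0,"x": 0,"y": 0,"z": 0,"twist": 0}])

```text
clock: 16.18
tcp_pos: [481.1, 126.4, 248.0]
tcp_rot: [-0.157, 1.499, 0.177]
contact_force: [-3.2, -0.0, 2.8]
finger_gap: 0.194
```

```bash
python3 st.py -47 0 245;  python3 see.py pics/s33.png 0.08
```

```text
t 16.18 cooker tcp [-41.8   0.7 248. ] world [481.1 126.4 248. ] yaw err(cooker-tool) -0.0003 xaxis [ 0.064  0.019 -0.998] F(cooker) [-3.1  0.7  2.8] gap 0.194
tool shift needed [ 2.6 -0.7 -5.4]
[-0.56  0.03  0.25  1.73 -0.01  1.32  1.47]
basket [-30.8   0.8 140.2] seat [ 42.3   0.8 229.3] feet [ 37.7   0.8 161.7]
```

View pics/s33.png

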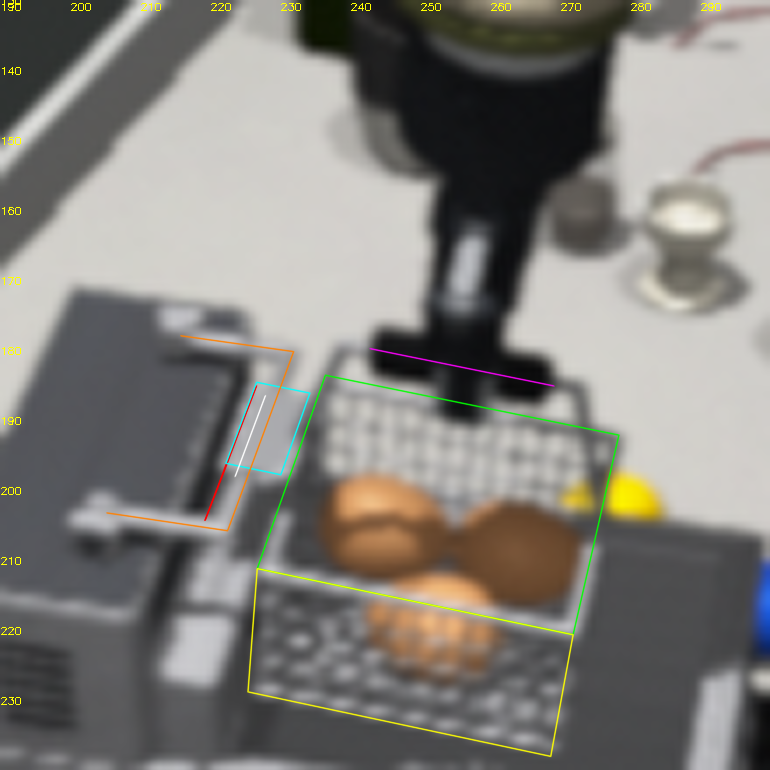

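Emit:
send_rows(targets=[{"claw": 0,"x": 0,"y": 0,"z": -2,"twist": 0},{"claw": 0,"x": 0,"y": 0,"z": -2,"twist": 0},{"claw": 0,"x": 0,"y": 0,"z": -2,"twist": 0},{"claw": 0,"x": 0,"y": 0,"z": 0,"twist": 0}])

```text
clock: 16.57
tcp_pos: [479.1, 125.9, 246.9]
tcp_rot: [-0.157, 1.49, 0.176]
contact_force: [-5.4, -0.6, 4.1]
finger_gap: 0.197
```

```bash
python3 st.py -47 0 245;  python3 see.py pics/s34.png 0.08
```

```text
t 16.57 cooker tcp [-43.9   0.8 246.9] world [479.1 125.9 246.9] yaw err(cooker-tool) -0.0 xaxis [ 0.072  0.02  -0.997] F(cooker) [-5.4  0.5  4.1] gap 0.197
tool shift needed [ 1.7 -0.8 -3.2]
[-0.57  0.02  0.25  1.74 -0.    1.31  1.47]
basket [-32.9   0.7 139.2] seat [ 40.2   0.7 228.4] feet [ 35.6   0.7 160.8]
```

View pics/s34.png

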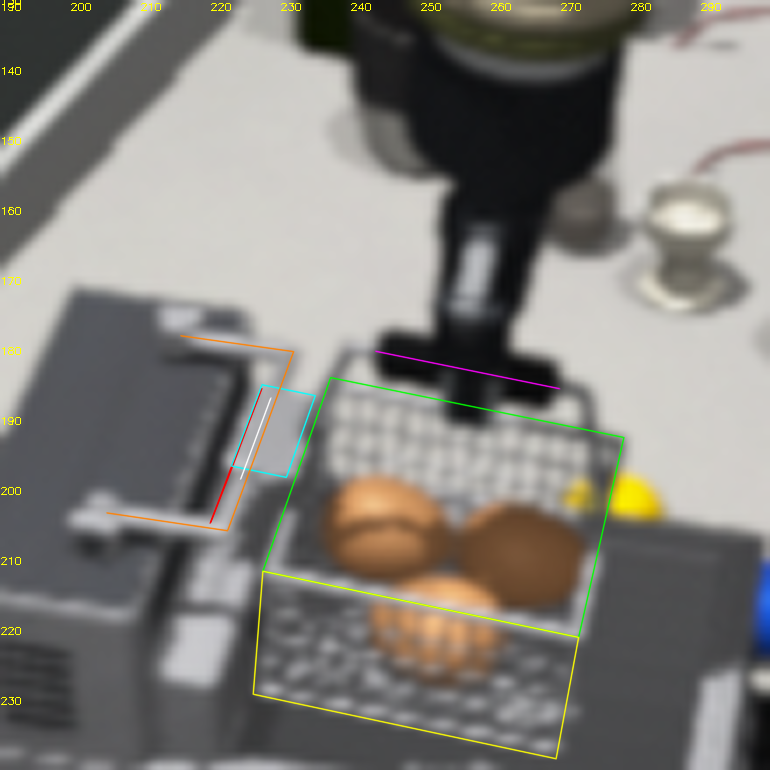

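Emit:
send_rows(targets=[{"claw": 0,"x": 0,"y": 0,"z": -1.5,"twist": 0},{"claw": 0,"x": -0.5,"y": 0,"z": -1,"twist": 0},{"claw": 0,"x": 0,"y": 0,"z": 0,"twist": 0}])

```text
clock: 16.87
tcp_pos: [479.0, 125.9, 246.7]
tcp_rot: [-0.157, 1.485, 0.176]
contact_force: [-2.2, 0.3, 3.3]
finger_gap: 0.203
```

```bash
python3 st.py -47 0 245
```

```text
t 16.87 cooker tcp [-44.    0.7 246.7] world [479.  125.9 246.7] yaw err(cooker-tool) 0.0001 xaxis [ 0.077  0.021 -0.997] F(cooker) [-2.1  0.8  3.3] gap 0.203
tool shift needed [ 1.4 -0.7 -3.1]
[-0.57  0.02  0.25  1.74  0.    1.3   1.46]
```

Emit:
send_rows(targets=[{"claw": 20,"x": 0,"y": 0,"z": 0,"twist": 0},{"claw": 21,"x": 0,"y": 0,"z": 0,"twist": 0},{"claw": 22,"x": 0,"y": 0,"z": 0,"twist": 0},{"claw": 23,"x": 0,"y": 0,"z": 0,"twist": 0},{"claw": 24,"x": 0,"y": 0,"z": 0,"twist": 0},{"claw": 25,"x": 0,"y": 0,"z": 0,"twist": 0}])

```text
clock: 17.37
tcp_pos: [476.4, 125.2, 244.4]
tcp_rot: [-0.158, 1.492, 0.175]
contact_force: [-0.6, -0.2, -0.2]
finger_gap: 0.248
```

```bash
python3 st.py -47 0 245; python3 see.py pics/s35.png 0.1
```

```text
t 17.37 cooker tcp [-46.7   0.6 244.4] world [476.4 125.2 244.4] yaw err(cooker-tool) 0.0002 xaxis [ 0.07   0.019 -0.997] F(cooker) [-0.7 -0.  -0.2] gap 0.248
tool shift needed [-0.6 -0.6 -0.3]
[-0.57  0.02  0.25  1.75  0.    1.3   1.46]
basket [-32.7   0.5 137.1] seat [ 38.6   0.5 227.6] feet [ 35.4   0.5 160. ]
```

View pics/s35.png

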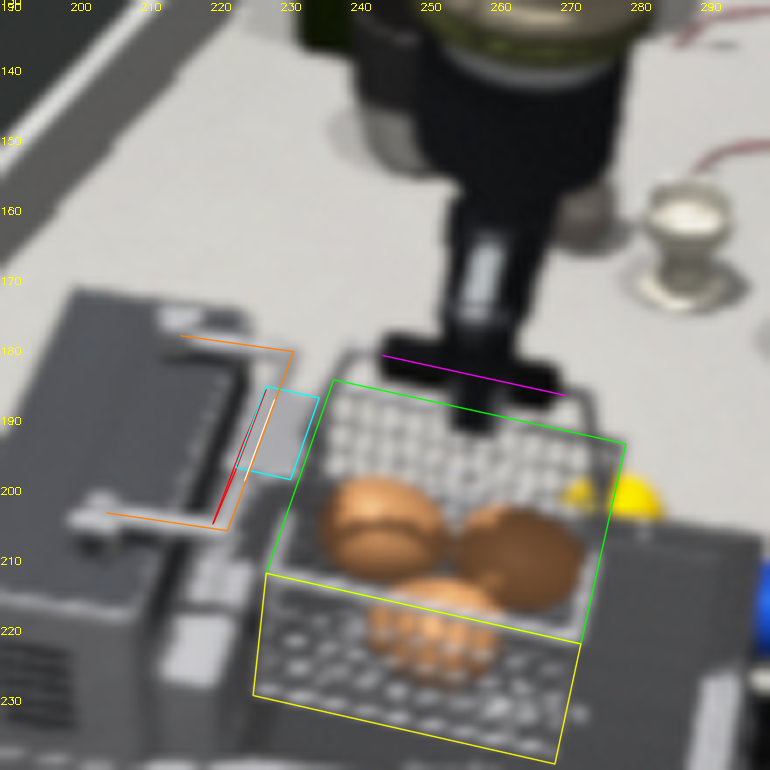

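Emit:
send_rows(targets=[{"claw": 30,"x": 0,"y": 0,"z": 0,"twist": 0},{"claw": 36,"x": 0,"y": 0,"z": 0,"twist": 0},{"claw": 44,"x": 0,"y": 0,"z": 0,"twist": 0},{"claw": 52,"x": 0,"y": 0,"z": 0,"twist": 0},{"claw": 60,"x": 0,"y": 0,"z": 0,"twist": 0},{"claw": 60,"x": 0,"y": 0,"z": 0,"twist": 0}])

```text
clock: 17.92
tcp_pos: [476.4, 125.1, 244.6]
tcp_rot: [-0.158, 1.492, 0.175]
contact_force: [-0.2, -0.1, 0.2]
finger_gap: 0.601
```

```bash
python3 st.py -47 0 245; python3 see.py pics/s36.png 0.1
```

```text
t 17.92 cooker tcp [-46.7   0.5 244.6] world [476.4 125.1 244.6] yaw err(cooker-tool) 0.0005 xaxis [ 0.07   0.019 -0.997] F(cooker) [-0.2 -0.1  0.2] gap 0.601
tool shift needed [-0.4 -0.5 -0.3]
[-0.57  0.02  0.25  1.75  0.    1.3   1.46]
basket [-32.8   0.5 137.2] seat [ 38.6   0.5 227.8] feet [ 35.3   0.5 160.2]
```

View pics/s36n.png

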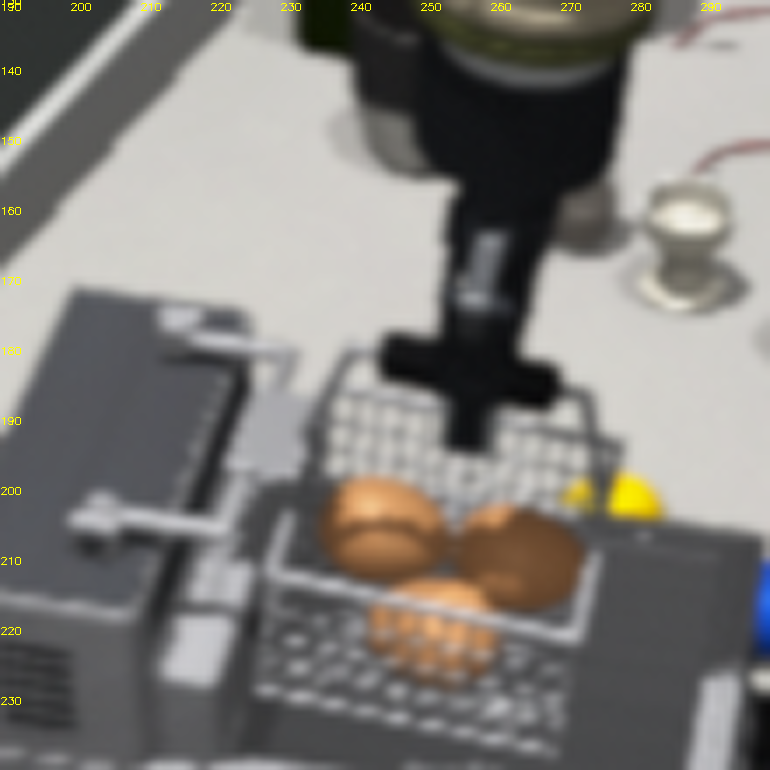

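Basket hangs steady with the hook over the bar and all three eggs inside. Now I back the fingers off upward.

Emit:
send_rows(targets=[{"claw": 70,"x": -6,"y": 0,"z": 0,"twist": 0},{"claw": 80,"x": -10,"y": 0,"z": 0,"twist": 0},{"claw": 80,"x": -15,"y": 0,"z": 0,"twist": 0},{"claw": 80,"x": -25,"y": 0,"z": 0,"twist": 0},{"claw": 80,"x": -30,"y": 0,"z": 0,"twist": 0},{"claw": 80,"x": -30,"y": 0,"z": 0,"twist": 0},{"claw": 80,"x": -20,"y": 0,"z": 0,"twist": 0},{"claw": 80,"x": 0,"y": 0,"z": 0,"twist": 0},{"claw": 80,"x": 0,"y": 0,"z": 0,"twist": 0},{"claw": 80,"x": 0,"y": 0,"z": 0,"twist": 0}])

```text
clock: 18.8
tcp_pos: [465.1, 121.8, 393.2]
tcp_rot: [-0.157, 1.489, 0.175]
contact_force: [1.4, -0.3, -0.3]
finger_gap: 0.798
```

```bash
python3 st.py -47 0 245
python3 - <<'E'
from bk import *
s=snapshot("side"); p=np.load("cooker.npy")
lean=.09; M=R.from_euler('y',-lean); o=np.array([38,0,228.])-M.apply([80.,0,83])
print(o, o+M.apply([70.,0,16]))
overlay(s,p,bl(o,lean)+[lines(ang=2.)[4]],190,130,300,240,7,"pics/s37.png")
cv2.imwrite("pics/s37f.png",s["image"]); cv2.imwrite("pics/t37f.png",snapshot("top")["image"])
E
```

```text
t 18.80 cooker tcp [-5.850e+01 -3.000e-01  3.932e+02] world [465.1 121.8 393.2] yaw err(cooker-tool) 0.0008 xaxis [ 0.073  0.02  -0.997] F(cooker) [ 1.3 -0.6 -0.3] gap 0.798
tool shift needed [148.6  -0.3   0.2]
[-0.58 -0.02  0.25  1.46  0.01  1.63  1.45]
[-34.21629906   0.         138.14563922] [ 34.06233547   0.         160.3723814 ]
```

View pics/s37.png

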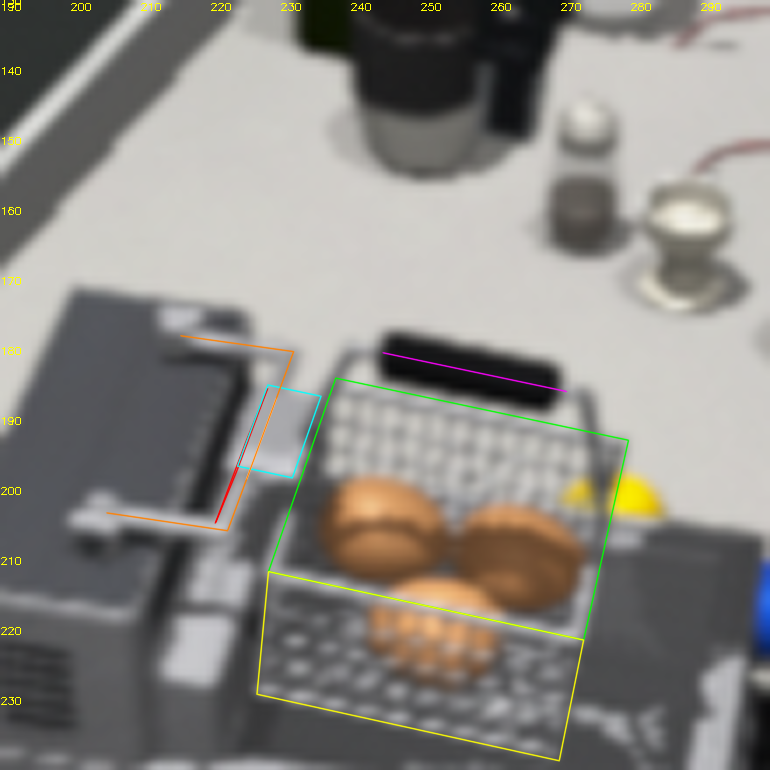

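View pics/s37f.png

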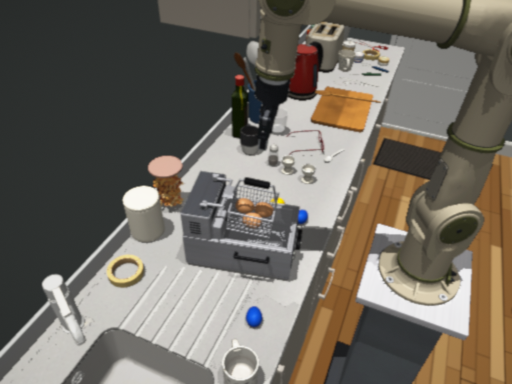

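Emit:
send_rows(targets=[{"claw": 80,"x": 0,"y": 0,"z": 0,"twist": 0},{"claw": 80,"x": 0,"y": 0,"z": 0,"twist": 0},{"claw": 80,"x": 0,"y": 0,"z": 0,"twist": 0},{"claw": 80,"x": 0,"y": 0,"z": 0,"twist": 0},{"claw": 80,"x": 0,"y": 0,"z": 0,"twist": 0},{"claw": 80,"x": 0,"y": 0,"z": 0,"twist": 0}])

```text
clock: 19.4
tcp_pos: [463.5, 121.4, 388.0]
tcp_rot: [-0.159, 1.498, 0.174]
contact_force: [0.2, -0.1, 0.0]
finger_gap: 0.799
```

```bash
python3 st.py
python3 - <<'E'
from h import *
a=cv2.imread("pics/s37f.png")[165:245,190:300].astype(int); b=snapshot("side")["image"][165:245,190:300].astype(int)
print(np.abs(a-b).max(), np.abs(a-b).mean())
print(sign_off())
E
```

```text
t 19.40 cooker tcp [-60.1  -0.4 388. ] world [463.5 121.4 388. ] yaw err(cooker-tool) 0.0007 xaxis [ 0.064  0.016 -0.998] F(cooker) [ 0.2 -0.2  0. ] gap 0.799
[-0.58 -0.02  0.25  1.47  0.01  1.62  1.45]
26 0.4653787878787879
the job is handed in; nothing more can be done
None
```

The basket is hanging by its rear hook on the hanger's bar, and I handed the job in at about 19.5 s of the 69 s allowed. `sign_off` gave no verdict.

- **Hanger:** I pushed it over with the closed fingertips and pressed it down. It stopped moving under about 4 N, and in the picture the bar lies where the "out" position should be.
- **Basket:** I gripped the sleeve, lifted the basket level out of the well and lowered the hook over the bar. The wrist load fell from about -5 N to 0 while I still held the handle, so the bar was carrying the whole weight. I then eased it to its lean and opened the fingers slowly.
- **Last checks:**
  - The side picture matches a basket with the hook seat near (38, 0, 228) mm in the cooker's frame, leaning about 0.09 rad. By that model the feet are against the shoulder.
  - All three eggs are in the basket.
  - Two pictures 0.6 s apart show almost no change (mean difference 0.5 grey levels).
  - The gripper is clear above the basket, with wrist force near 0.
- **Not fully checked:** The bar's final load and the basket's squareness come only from that picture and the wrist force. I saved a last top picture but did not look at it. I judged the egg cups, salt shaker and mug undisturbed only by eye from the side picture, and the arm never went near them.
- **Disagreements:**
  - The fingertips stood about 30 mm higher in the pictures, and when pressing on the bar, than the reported TCP and `tip_extent` imply. I set heights from the pictures and contact instead.
  - The tool also tilted by up to about 0.08 rad during the small moves.
  - While I was lowering the hook its tongue touched the bar with about 3 N sideways, so I moved the basket back about 2 mm before going on.

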